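# Click a reagent cartridge into its dock

## Task

Load the blue reagent cartridge into the white cartridge dock: set it on the dock's open front, bevelled nose first, and push it along the channel past the sprung side ball until it clicks in and is held fully home, then let go. Leave the yellow cartridge and the other things on the cabinet where they are.

Things in the scene. Friction and masses are not known exactly. Their poses are not given: they have to be found in the camera images.
- cart_blue: Blue cartridge: white body, blue lid, handle and side labels. 110 mm long (x, nose at +x), 60 wide, 34 high plus the handle; about 0.2 kg, upright on the work surface. Origin: centre of its underside. Upright nose corners bevelled 8 mm sideways over the last 18 mm. Each long side has an upright notch 17 mm long, 7 mm deep, centred at x = +21 mm.
- cart_blue_handle (a point): On the blue cartridge's handle, 56 mm above the cartridge's underside, 32 mm behind its origin (x = -32 mm). The handle is a rib 36 mm long (x), 26 mm wide (y), standing from 34 to 68 mm above the underside; grasp it from above across its width.
- cart_amber: Yellow cartridge: same shape and size, with yellow lid, handle and labels; to be left alone. Origin: centre of its underside, x to its nose. It stands on the one side of the dock, the blue one on the other; which is left or right varies.
- dock: Fixed white dock; place and yaw vary. x: push direction, z up. Origin: underside, on the channel's centre line. Base x -125 to +140 mm, 104 mm wide. Dark level bed 12 mm above the work surface, open at the front (-x) and above. Straight channel 62 mm wide from x = -15 to the back stop's face at x = 80; walls 12 mm thick, tops at z = 48. Reader head behind, x = 86 to 140, 76 mm high.
- dock_home (a point): On the dock's bed, 24 mm beyond the dock's origin along the dock's x; axes as the dock's. When clicked home the cartridge's origin (centre of its underside) is here, its x along the dock's x. The back stop allows 1 mm of overtravel.
- dock_mouth (a point): On the dock's bed, centre line, at the front end of the straight channel (dock x = -15 mm); axes as the dock's. From here to 60 mm in front, two guides 40 mm high flare out from 62 to 86 mm width; the bed runs on to 110 mm in front.
- dock_roof (a point): Middle of the front upper edge of the roof over the channel. The roof runs from dock x = 52 to 85 mm, underside 49 mm and top 56 mm above the work surface, so the cartridge cannot be lowered in but must be slid in under it; at home its handle stands 42 mm in front of the roof.
- catch_ball (a joint): Sprung 18 mm ball in the left (+y) channel wall, dock x = 45, z = 30 mm; its barrel sticks out to y = 61 mm. 0: out, 6 mm into the channel; grows as pressed back (m). The cartridge's side presses it back 3 to 6 mm over the last 30 mm or so (spring 4 to 6 N, so some 4 to 10 N to push the cartridge, best low on its tail); at home it springs out into the notch (under 2 mm), draws it to about 1 mm and holds it.
- tub: White and blue lidded tub, about 133 mm across, 84 mm high, a bystander. Origin: centre of its underside.
- jar_back: Red-lidded specimen jar, 66 mm across, 84 mm high, a bystander behind on the left. Origin: centre of its underside.
- jar_left: Red-lidded specimen jar, 66 mm across, 84 mm high, a bystander at the left. Origin: centre of its underside.
- carton: Green carton, 62 x 120 x 47 mm, a bystander near the front edge. Origin: centre of its underside.
- tweezers: Spring forceps, 136 mm long, lying flat, a bystander near the front edge. Origin: centre of its underside.

How it is judged (in metres and radians):
On the way:
1. the blue cartridge, on the dock's bed between the guides, presses the sprung ball aside, not yet home (value of joint catch_ball above 0.002 m and x of cart_blue in the frame of dock_home between -0.075 and -0.008 m and y of cart_blue in the frame of dock_home between -0.006 and 0.006 m and angle between the x axis of cart_blue and the x axis of dock, either way round below 0.12 rad), for 0.05 s.
At the end, for the whole second after the job is handed in: The blue cartridge stands in the dock's channel, nose in, its origin within 2.5 mm of home along the channel, 3 mm sideways and in height, level and straight to 0.06 rad, at rest, and the sprung ball has clicked out into its notch (pressed in less than 2 mm) (x of cart_blue in the frame of dock_home between -0.0025 and 0.0025 m and y of cart_blue in the frame of dock_home between -0.003 and 0.003 m and z of cart_blue in the frame of dock_home between -0.003 and 0.003 m and angle between the x axis of cart_blue and the x axis of dock, either way round below 0.06 rad and angle between cart_blue's own z axis and vertical below 0.06 rad and value of joint catch_ball below 0.002 m and linear speed of cart_blue below 0.01 m/s); the robot touches nothing.
It fails at once if the yellow cartridge is moved more than 30 mm or tipped over (distance of cart_amber from where it was at the start of the episode above 0.03 m or angle between cart_amber's own z axis and vertical above 0.4 rad).
It fails at once if one of the other things on the cabinet is moved more than 40 mm (distance of any of tub, jar_back, jar_left, carton, tweezers from where it was at the start of the episode above 0.04 m).
It also fails if it takes over 45 s, if anything falls off the work surface, if the arm or the gripper's body presses on something with over 40 N, if the wrist force passes 120 N, or if a joint passes its speed limit or range.

## Robot

A 6-joint arm with a two-finger parallel gripper is mounted at the origin on a cart in front of the work surface, level with it; the furniture and walls round the work are solid. World frame = base frame: x ahead of the robot, y to its left, z up, the work surface at z = 0. Lengths are in m, angles in degrees, forces in N, time in s.
With the tool pointing down it reaches from about 0.3 to 0.75 m from the base axis. Payload 8.5 kg.
Tool frame: the origin (TCP) lies at the very end of the fingers, on their centre line; the grasp point (between the pads) lies 19 mm behind it (env.grasp_offset is the distance from the TCP to the grasp point, in m); y points along the fingers, z is the direction in which the jaws open and shut, and the axes are right-handed (so a half turn about y gives the same grasp; the last joint's range is limited). The gripper opens to 85 mm and grips with 20 to 120 N. Pads are 22 mm wide; open, the fingers measure 114 mm over their backs; the gripper's body (76 mm by 85 mm) begins 54 mm behind the grasp point. The pads swing forward as they close: fully open they stand 13 mm farther back than shut.
Start: joints at [-81.033, 21.807, 74.336, -0, 83.858, -12.336], TCP at [0.2, -0.512, 0.197] pointing down, gripper open.
Joint ranges: [-178.18, 178.18], [-50.72, 133.34], [12.68, 142.11], [-81.47, 261.47], [9.98, 163.14], [-165.26, 165.26]. Speed limits (degrees/s): [136.94, 136.94, 180, 180, 180, 180].

## Interface

Orientations are given as a 3x3 rotation matrix whose columns are the frame's x, y, z axes.
In Python, from rig import env gives the robot as it stands. The module is installed in compiled form; this text tells all that it offers.
- The arm moves only by the shell command python3 -m pendant 'ROWS' [FORCE]. ROWS is JSON, a list of rows, each a list of 3 entries, a list of its own where there are three numbers: the shift along the world's x, y, z as a fraction of full scale, then the turn about the world's z as a fraction of full scale, then the opening, from 0 (shut) to 1 (fully open). A call has 1 to 12 rows; each row shifts and turns the commanded pose from where the row before left it; what a row does not reach is not made up. Full scale, the value 1, is 30 mm for a shift and 5 degrees for a turn. A row lasts 1/12 s, in which the tool goes at most 41.7 mm and 7.16 degrees, less where a joint would pass 70% of its speed; a pose out of reach is approached as far as the arm can. A call with a number of a shift or a turn outside -1 to 1 is refused whole. A call with a gripper value outside its range is refused whole. The fingers move at their own pace and stop on an object; FORCE is the grip in N (left out, the last holds). Time passes only in rows, so rows that do not move let the fingers close. It gives the time, the measured TCP pose, the force and the opening at its end, in the units of the state.
- env.observe(): the state, without advancing time (a new reading comes with each control period).
- env.get_image(name): name is "scene" or "top" or "wrist"; returns (picture, depth): 480x640x3 uint8, red, green, blue; 480x640 float32, m along the optical axis (not along the pixel's ray), 0 where there is no reading.
- env.camera_model(name): a dict with "camera_matrix" (3x3 intrinsics, pixels), "R" (3x3) and "t" (3): a world point X has camera coordinates R X + t; the wrist camera has in their place "tool_from_camera" (4x4, takes a point from camera to tool coordinates, whose origin is the TCP and whose axes are the tool frame's). Camera axes: x right, y down, z forward; pixel columns grow to the right and rows downward; lengths in m; the calibration is good to about 2 mm. The wrist camera is an equidistant fisheye: a pixel r from the principal point sees the ray r / f radians off the axis. A picture is of the moment at which its call begins: read the wrist's pose just before it. camera_model takes no time and is no camera call.
- env.close_job(): hands the job in, once; it reports no verdict.
The state is a dict: "time_s": time; "q": joint angles; "qvel": joint speeds; "joint_efforts": joint torques, N m; "position": TCP position; "tool_rot": TCP orientation; "ft_force": force on the tool from outside, world axes, zero at the start; "wrist_torque": the same for the moment, N m; "grip_width": finger opening in m.
Only numpy, scipy, OpenCV 4.12 (cv2) and the standard library are available. Lean on these libraries where they do the work, as an engineer would, in place of code of your own. Each camera call takes 0.05 s, during which the arm holds its last target.

## Working session

There is one attempt and no reset: what is moved stays moved. The work goes in short steps, Python scripts to look and compute and a shell command to move; the robot and the scene stay as the last step left them, time stands still between calls to the robot, and variables do not carry over. Pictures are saved under pics/ and viewed, and the job is handed in when it is done.

```bash
mkdir -p pics; python3 - <<'E'
from rig import env
import cv2, numpy as np
s=env.observe(); print(s)
for n in ["scene","top"]:
    im,d=env.get_image(n); cv2.imwrite(f"pics/{n}0.png",im[:,:,::-1]); np.savez(f"{n}0.npz",im=im,d=d)
    print(n,env.camera_model(n), (d>0).mean())
print(env.camera_model("wrist"))
E
```

```text
{'time_s': 0.0, 'q': array([-8.10333930e+01,  2.18425748e+01,  7.43856205e+01,  5.22049261e-05,
        8.38584295e+01, -1.23364267e+01]), 'qvel': array([-0.01856635,  0.09371281, -0.00667055, -0.01326988,  0.04202905,
        0.07827802]), 'joint_efforts': array([ 9.44267231e-04, -4.48465312e+01, -2.31279784e+01, -7.00131204e-05,
        4.75433684e-03, -2.26118397e-05]), 'position': array([ 0.19975207, -0.51207057,  0.19619187]), 'tool_rot': array([[-9.31672066e-01, -2.34746192e-04,  3.63300297e-01],
       [-3.63300228e-01,  1.49355291e-03, -9.31670925e-01],
       [-3.23902013e-04, -9.99998857e-01, -1.47678487e-03]]), 'ft_force': array([-0.25660866,  0.19348756,  0.59398302]), 'wrist_torque': array([ 0.01975268, -0.01614183,  0.01389641]), 'grip_width': 0.08520375110688966}
scene {'camera_matrix': array([[523.32700307,   0.        , 322.26411676],
       [  0.        , 523.32700307, 247.55630794],
       [  0.        ,   0.        ,   1.        ]]), 'R': array([[-0.75297354, -0.65798573,  0.00925299],
       [-0.39684423,  0.4428269 , -0.80400187],
       [ 0.52492428, -0.6090641
[... 314 characters left out ...]
      [-0.99239925,  0.01183239, -0.1224897 ],
       [ 0.12253044,  0.00277921, -0.99246086]]), 't': array([0.26667391, 0.47683401, 1.18032658])} 0.9959114583333334
{'camera_matrix': array([[371.64829954,   0.        , 320.7168753 ],
       [  0.        , 371.64829954, 235.06185215],
       [  0.        ,   0.        ,   1.        ]]), 'tool_from_camera': array([[ 9.60447950e-04,  9.65878626e-01,  2.58993352e-01,
        -6.61636177e-02],
       [ 7.16311059e-04, -2.58994070e-01,  9.65878646e-01,
        -1.76806043e-01],
       [ 9.99999282e-01, -7.42156363e-04, -9.40619865e-04,
        -1.63896024e-04],
       [ 0.00000000e+00,  0.00000000e+00,  0.00000000e+00,
         1.00000000e+00]])}
```

View pics/top0.png

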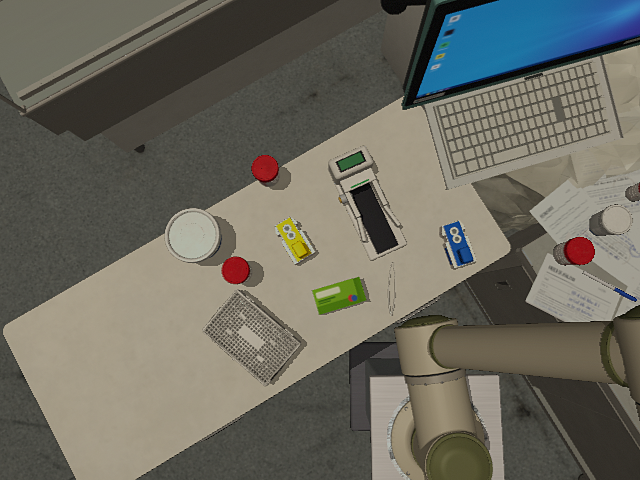

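View pics/scene0.png

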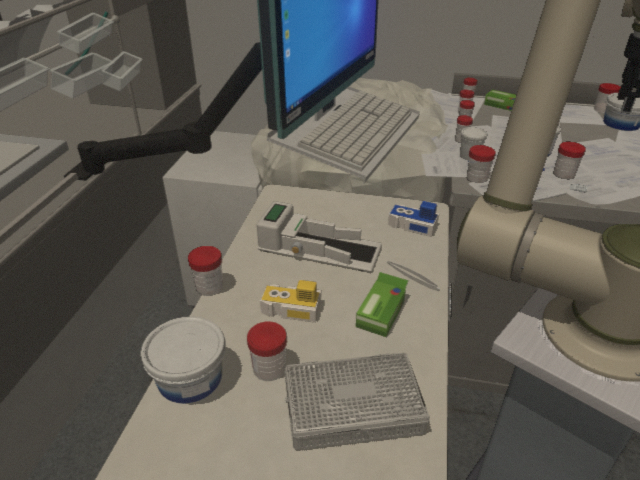

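The top view shows the blue cartridge at about (457,243), its handle towards the robot. The dock's dark bed runs from (388,250) to (362,185), with the reader at (350,160). Next I'll measure these.

```bash
cat > h.py <<'E'
import numpy as np, cv2
from rig import env
def ray_plane(cam,uv,z):
    m=env.camera_model(cam) if isinstance(cam,str) else cam
    K,R,t=m["camera_matrix"],m["R"],m["t"]; uv=np.atleast_2d(uv).astype(float)
    r=np.c_[(uv[:,0]-K[0,2])/K[0,0],(uv[:,1]-K[1,2])/K[1,1],np.ones(len(uv))]@R
    c=-R.T@t
    return c+r*((z-c[2])/r[:,2])[:,None]
def cloud(cam,d):
    m=env.camera_model(cam);K,R,t=m["camera_matrix"],m["R"],m["t"]
    v,u=np.mgrid[0:480,0:640]
    P=np.stack([(u-K[0,2])/K[0,0]*d,(v-K[1,2])/K[1,1]*d,d],-1)
    return (P-t)@R
def rect(p):
    (c,s,a)=cv2.minAreaRect((p[:,:2]*1000).astype(np.float32)); return np.round(c,1),np.round(s,1),round(a,1)
E
python3 - <<'E'
from h import *
for n in ["top","scene"]:
    z=np.load(n+"0.npz"); im,d=z["im"],z["d"]; P=cloud(n,d)
    hsv=cv2.cvtColor(im,cv2.COLOR_RGB2HSV)
    blue=(hsv[...,0]>100)&(hsv[...,0]<125)&(hsv[...,1]>120)
    roi=(np.abs(P[...,0]-.5)<.3)&(np.abs(P[...,1]+.27)<.12)&(P[...,2]>.005)&(P[...,2]<.1)
    b=blue&roi; print(n,"blue",b.sum(),P[b].mean(0), np.percentile(P[b][:,2],[2,20,50,80,98]).round(4))
    a=roi&(P[...,2]>.02); print(" above20mm",a.sum(),rect(P[a]))
    k=roi&(P[...,2]>.055)
    print(" handle",k.sum(),rect(P[k]),P[k].mean(0).round(4),np.median(P[k][:,2]))
    l=roi&(P[...,2]>.028)&(P[...,2]<.04); print(" lid",l.sum(),rect(P[l]),np.median(P[l][:,2]))
    tab=(np.abs(P[...,0]-.45)<.15)&(np.abs(P[...,1]-.15)<.03)&(np.abs(P[...,2])<.008);print(" table",tab.sum(),np.median(P[tab][:,2]))
    # dock
    gray=im.max(-1)
    bed=(gray<70)&(np.abs(P[...,0]-.55)<.15)&(np.abs(P[...,1]+.09)<.14)&(P[...,2]>.004)&(P[...,2]<.022)
    nn,lab,st,cc=cv2.connectedComponentsWithStats(bed.astype(np.uint8)); j=1+st[1:,4].argmax(); bb=lab==j
    print(" bed",bb.sum(),st[j],rect(P[bb]),np.median(P[bb][:,2]))
    dk=(P[...,0]>.42)&(P[...,0]<.85)&(np.abs(P[...,1]+.08)<.12)&(P[...,2]>.025)&(P[...,2]<.09)
    nn,lab,st,cc=cv2.connectedComponentsWithStats(dk.astype(np.uint8))
    for j in range(1,nn):
        if st[j,4]>60: q=P[lab==j]; print(" tall",st[j],rect(q),np.percentile(q[:,2],[5,50,95]).round(3))
    rd=(P[...,2]>.066)&dk; 
    nn,lab,st,cc=cv2.connectedComponentsWithStats(rd.astype(np.uint8))
    for j in range(1,nn):
        if st[j,4]>60: q=P[lab==j]; print(" reader",st[j],rect(q),np.median(q[:,2]).round(3))
z=np.load("top0.npz"); im=z["im"]
cv2.imwrite("pics/topcrop.png",cv2.resize(im[130:290,300:500,::-1],(800,640))[:600])
E
```

```text
top blue 1 [ 0.50227328 -0.38902391  0.03768219] [0.0377 0.0377 0.0377 0.0377 0.0377]
 above20mm 8781 (array([ 497. , -271.2]), array([434.5, 237.6]), 0.0)
 handle 816 (array([ 554. , -304.7]), array([272.6, 246. ]), 16.1) [ 0.5988 -0.3319  0.0751] 0.07171128680142692
 lid 4823 (array([ 479.5, -303.1]), array([399.4, 173.7]), 0.0) 0.03653420138743789
 table 1391 0.0008946466412961505
 bed 27 [517 252   7   9  27] (array([ 442.8, -223.3]), array([23.4,  3.8]), 33.4) 0.012927873368319437
 tall [ 441  220   36   46 1005] (array([473.2, -60.3]), array([110.1,  62.4]), 18.0) [0.029 0.035 0.069]
 reader [459 246  14  17 126] (array([443.3, -69.8]), array([34. , 26.3]), 17.7) 0.069<stdin>:7: RuntimeWarning: Mean of empty slice.
  ret = um.true_divide(
Traceback (most recent call last):
IndexError: index -1 is out of bounds for axis 0 with size 0
```

```bash
python3 - <<'E'
from h import *
for n in ["top","scene"]:
    z=np.load(n+"0.npz"); im,d=z["im"],z["d"]; P=cloud(n,d)
    hsv=cv2.cvtColor(im,cv2.COLOR_RGB2HSV)
    roi=(np.abs(P[...,0]-.473)<.09)&(np.abs(P[...,1]+.06)<.08)
    blue=(hsv[...,0]>100)&(hsv[...,0]<125)&(hsv[...,1]>120)&roi
    for nm,m in dict(blue=blue,all=roi&(P[...,2]>.02)&(P[...,2]<.08),handle=roi&(P[...,2]>.06)&(P[...,2]<.075),lid=roi&(P[...,2]>.030)&(P[...,2]<.039)).items():
        print(n,nm,m.sum(),rect(P[m]),P[m].mean(0).round(4),np.median(P[m][:,2]).round(4))
    D=(P[...,0]>.40)&(P[...,0]<.82)&(P[...,1]>-.01)&(P[...,1]<.25)
    gray=im.max(-1)
    def comps(nm,m,mn=60):
        nn,lab,st,cc=cv2.connectedComponentsWithStats(m.astype(np.uint8))
        for j in range(1,nn):
            if st[j,4]>mn: q=P[lab==j]; print(n,nm,st[j],rect(q),np.percentile(q[:,2],[5,50,95]).round(4))
    comps("dark",D&(gray<70)&(P[...,2]>.004)&(P[...,2]<.022))
    comps("tall",D&(P[...,2]>.025)&(P[...,2]<.09))
    comps("reader",D&(P[...,2]>.066)&(P[...,2]<.09))
    comps("roof",D&(P[...,2]>.0525)&(P[...,2]<.060),20)
z=np.load("top0.npz"); im=z["im"]
cv2.imwrite("pics/topcrop.png",cv2.resize(im[140:290,300:500,::-1],(800,600)))
z=np.load("scene0.npz"); im=z["im"]
cv2.imwrite("pics/scenecrop.png",cv2.resize(im[180:330,250:450,::-1],(800,600)))
E
```

```text
top blue 575 (array([472.3, -55.8]), array([104.9,  52. ]), 16.1) [ 0.4666 -0.0596  0.0442] 0.0362
top all 1045 (array([473.2, -60.3]), array([110.1,  62.4]), 18.0) [ 0.4706 -0.0584  0.0397] 0.035
top handle 165 (array([443.1, -70.4]), array([35.3, 26.9]), 20.1) [ 0.4429 -0.0694  0.0678] 0.068
top lid 732 (array([473.6, -60.2]), array([108.9,  62.2]), 17.5) [ 0.4784 -0.0575  0.0344] 0.0345
top dark [ 349  182   49   72 1518] (array([544.2, 146. ]), array([176.8,  60. ]), 23.2) [0.0098 0.0136 0.0175]
top tall [ 332  146   68   96 2053] (array([597.9, 175.2]), array([216.3, 113.2]), 23.2) [0.0364 0.0584 0.0805]
top reader [332 146  41  34 872] (array([673.3, 203.2]), array([ 55.5, 104.7]), 23.0) [0.0707 0.0773 0.0815]
top roof [339 166  37  27 424] (array([632.8, 185.8]), array([36.3, 85.4]), 24.4) [0.0535 0.0569 0.0596]
scene blue 383 (array([471.7, -57.6]), array([104.2,  48.2]), 3.7) [ 0.4529 -0.0574  0.0431] 0.0371
scene all 972 (array([472. , -63.7]), array([111.3,  66.1]), 14.8) [ 0.4605 -0.0554  0.0398] 0.0359
scene handle 139 (array([441.8, -71.5]), array([36.4, 30.6]), 16.9) [ 0.4393 -0.0688  0.0676] 0.0687
scene lid 513 (array([472.1, -64.2]), array([111.7,  64.8]), 14.2) [ 0.4716 -0.0547  0.0353] 0.0355
scene dark [296 232  80  30 652] (array([551.5, 139.1]), array([190.1,  60.9]), 17.1) [0.0125 0.0146 0.0167]
scene tall [ 258  201  103   60 2671] (array([594.8, 173.8]), array([213.9, 112.8]), 23.2) [0.0278 0.0492 0.0798]
scene reader [258 201  36  31 669] (array([670.2, 201.3]), array([ 53.1, 104.6]), 23.8) [0.0694 0.078  0.081 ]
scene roof [263 212  44  25 399] (array([632.9, 194.5]), array([ 62.1, 109. ]), 2.9) [0.0538 0.0578 0.0597]
```

```bash
ls pics
```

```text
scene0.png
scenecrop.png
top0.png
topcrop.png
```

View pics/topcrop.png

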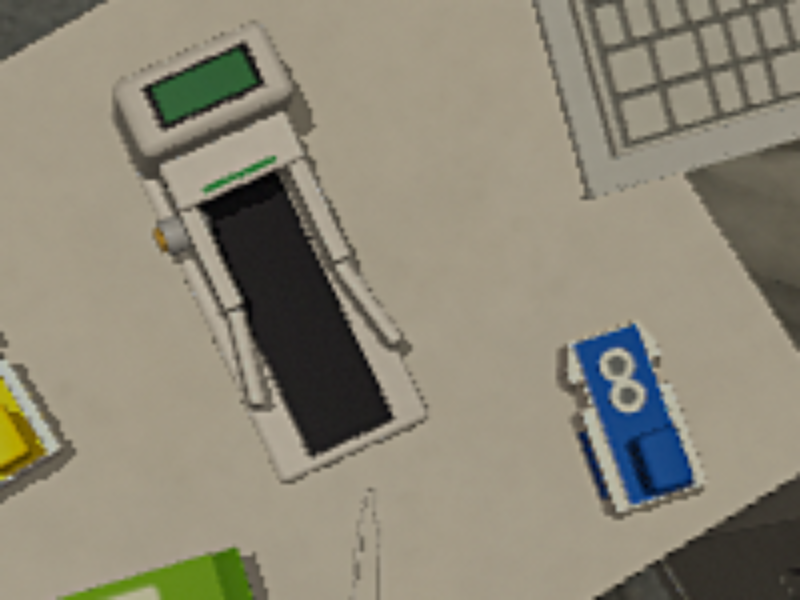

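View pics/scenecrop.png

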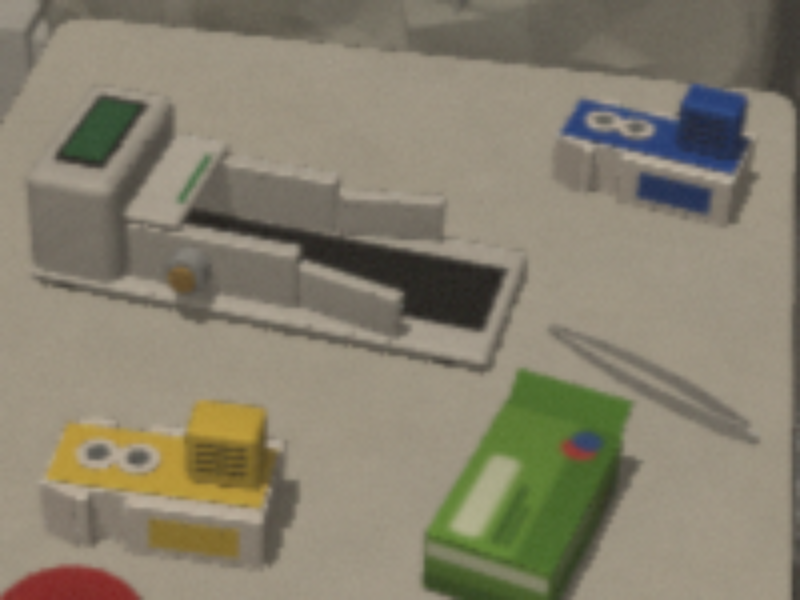

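```bash
python3 - <<'E'
from h import *
for n in ["top","scene"]:
    z=np.load(n+"0.npz"); im,d=z["im"],z["d"]; P=cloud(n,d)
    D=(P[...,0]>.40)&(P[...,0]<.82)&(P[...,1]>-.01)&(P[...,1]<.25)&(P[...,2]>.006)&(P[...,2]<.09)
    nn,lab,st,cc=cv2.connectedComponentsWithStats(D.astype(np.uint8)); j=1+st[1:,4].argmax(); q=P[lab==j]
    print(n,st[j],rect(q))
    th=np.radians(23.2); R=np.array([[np.cos(th),-np.sin(th)],[np.sin(th),np.cos(th)]]); o=np.array([.568,.158])
    L=np.c_[(q[:,:2]-o)@R,q[:,2]]*1000
    print(" x,y pct",np.percentile(L[:,0],[0,1,99,100]).round(1),np.percentile(L[:,1],[0,1,99,100]).round(1))
    # wall top points, straight part
    for x0,x1 in [(-15,5),(5,25),(25,50),(-70,-60),(-60,-45),(-45,-30),(-30,-15)]:
        zt=(44,52) if x0>=-15 else (36,44)
        for sg in (1,-1):
            w=L[(L[:,0]>x0)&(L[:,0]<x1)&(L[:,2]>zt[0])&(L[:,2]<zt[1])&(sg*L[:,1]>15)]
            if len(w)>5: print("  wall",x0,x1,sg,len(w),np.percentile(w[:,1],[3,50,97]).round(1))
    w=L[(L[:,2]<16)]; print(" low: x",np.percentile(w[:,0],[0,1,3]).round(1)," y by front",np.percentile(w[w[:,0]<-80][:,1],[0,2,98,100]).round(1))
    ims=im[lab==j].max(-1); bd=L[(ims<60)&(L[:,2]<18)]; 
    for x0 in range(-110,50,20):
        b=bd[(bd[:,0]>x0)&(bd[:,0]<x0+20)]
        if len(b)>10: print("  bed",x0,np.percentile(b[:,1],[1,99]).round(1))
    print(" bed x",np.percentile(bd[:,0],[0,1]).round(1))
E
```

```text
top [ 332  146   75  115 4441] (array([582.1, 164.5]), array([281.6, 123.7]), 20.4)
 x,y pct [-123.6 -120.2  136.9  153.3] [-66.2 -51.   52.1  60.6]
  wall -15 5 1 34 [30.7 36.  41.9]
  wall -15 5 -1 35 [-43.2 -37.9 -32.3]
  wall 5 25 1 37 [30.5 36.5 42.5]
  wall 5 25 -1 32 [-43.4 -36.7 -31.7]
  wall 25 50 1 46 [31.  38.9 54.4]
  wall 25 50 -1 42 [-42.5 -37.7 -31.6]
  wall -70 -60 1 15 [40.4 45.7 48.7]
  wall -70 -60 -1 16 [-52.3 -46.8 -43. ]
  wall -60 -45 1 25 [37.8 42.4 46.8]
  wall -60 -45 -1 21 [-49.7 -44.5 -41. ]
  wall -45 -30 1 19 [35.  39.  43.7]
  wall -45 -30 -1 24 [-46.4 -40.6 -35.8]
  wall -30 -15 1 23 [31.3 37.2 41.4]
  wall -30 -15 -1 25 [-44.  -38.  -32.7]
 low: x [-123.6 -121.7 -119.2]  y by front [-56.5 -51.7  48.3  50.1]
  bed -110 [-30.3  25.5]
  bed -90 [-30.4  26.2]
  bed -70 [-30.3  26.2]
  bed -50 [-29.5  27.3]
  bed -30 [-30.   26.1]
  bed -10 [-29.4  23.2]
  bed 10 [-29.4  23.6]
  bed 30 [-29.7  22.7]
 bed x [-115.  -113.2]
scene [ 258  201  124   71 4717] (array([608.8, 154.5]), array([346.3, 181.8]), 5.7)
 x,y pct [-125.  -122.3  131.4  173.9] [-158.   -49.7   53.7   60.4]
  wall -15 5 1 45 [29.1 37.8 41.1]
  wall -15 5 -1 44 [-45.2 -37.5 -31.6]
  wall 5 25 1 46 [29.4 37.4 41.7]
  wall 5 25 -1 42 [-46.4 -36.6 -31.8]
  wall 25 50 1 61 [29.4 38.5 52.7]
  wall 25 50 -1 52 [-46.  -36.8 -30.9]
  wall -70 -60 1 19 [37.8 43.9 48.6]
  wall -70 -60 -1 16 [-50.9 -47.5 -43.5]
  wall -60 -45 1 29 [35.  41.4 45.1]
  wall -60 -45 -1 28 [-51.1 -44.6 -39.4]
  wall -45 -30 1 30 [32.9 38.9 43.5]
  wall -45 -30 -1 27 [-46.4 -41.3 -38.1]
  wall -30 -15 1 30 [31.  37.3 40.1]
  wall -30 -15 -1 32 [-46.  -38.1 -33.6]
 low: x [-125.  -124.5 -122.5]  y by front [-68.3 -52.8  48.4  50.7]
  bed -110 [-31.6  22.4]
  bed -90 [-30.1  21.6]
  bed -70 [-32.1   3.5]
  bed -50 [-32.3  -2.3]
  bed -30 [-30.7  -4.2]
  bed -10 [-32.2  -8.1]
  bed 10 [-31.9 -19.8]
  bed 30 [-32.4 -21.3]
 bed x [-115.3 -114.2]
```

Measured: blue cartridge origin ≈ (0.473, -0.060), yaw ≈ 18°, and handle (35×27 mm, top at 68 mm) ≈ (0.443, -0.070). The dock origin is ≈ (0.568, 0.157) with yaw ≈ 23.6°. The sizes agree with those given. I'll move to above the handle first.

```bash
python3 -m pendant '[[[0.5,0.9,0],0,1],[[0.6,1,0],0,1],[[0.6,1,0],0,1],[[0.6,1,0],0,1],[[0.6,1,0],0,1],[[0.6,1,0],0,1],[[0.6,1,0],0,1],[[0.6,1,0],0,1],[[0.6,1,0],0,1],[[0.6,1,0],-0.2,1],[[0.6,1,0],-0.2,1],[[0.6,1,0],-0.3,1]]'; python3 -m pendant '[[[0.6,1,0],0,1],[[0.6,1,0],0,1],[[0.3,0.6,0],0,1],[[0,0,0],0,1],[[0,0,0],0,1],[[0,0,0],0,1]]' 40
```

```text
time_s: 1.1
position: [0.4132, -0.1537, 0.1967]
tool_rot: [[-0.952, -0.0, 0.305], [-0.305, 0.0, -0.952], [0.0, -1.0, -0.0]]
ft_force: [1.0, -0.4, -0.5]
grip_width: 0.0854
time_s: 1.6
position: [0.4575, -0.0778, 0.1966]
tool_rot: [[-0.952, -0.001, 0.306], [-0.306, -0.0, -0.952], [0.001, -1.0, -0.0]]
ft_force: [-0.4, -0.5, -0.6]
grip_width: 0.0854
```

```bash
cat >> h.py <<'E'
def wrist_plane(uv,z,s):
    m=env.camera_model("wrist");K=m["camera_matrix"];T=m["tool_from_camera"]
    uv=np.atleast_2d(uv).astype(float)
    a=(uv-[K[0,2],K[1,2]])/K[0,0]; r=np.linalg.norm(a,axis=1)
    k=np.where(r>1e-9,np.sin(r)/np.maximum(r,1e-9),1)
    ray=np.c_[a*k[:,None],np.cos(r)]
    W=np.asarray(s["tool_rot"])@T[:3,:3]; c=np.asarray(s["tool_rot"])@T[:3,3]+s["position"]
    w=ray@W.T
    return c+w*((z-c[2])/w[:,2])[:,None]
E
python3 - <<'E'
from h import *
s=env.observe(); im,d=env.get_image("wrist"); cv2.imwrite("pics/w1.png",im[:,:,::-1])
hsv=cv2.cvtColor(im,cv2.COLOR_RGB2HSV)
b=((hsv[...,0]>100)&(hsv[...,0]<125)&(hsv[...,1]>120)).astype(np.uint8)
cs,_=cv2.findContours(b,0,1)
for c in cs:
    if cv2.contourArea(c)>200: print(cv2.minAreaRect(c),cv2.boundingRect(c))
E
```

```text
((625.7576904296875, 364.31158447265625), (14.383750915527344, 36.047080993652344), 37.87498474121094) (614, 350, 26, 29)
((311.9999694824219, 189.49996948242188), (43.99999237060547, 116.99998474121094), 0.0) (290, 131, 45, 118)
```

View pics/w1.png

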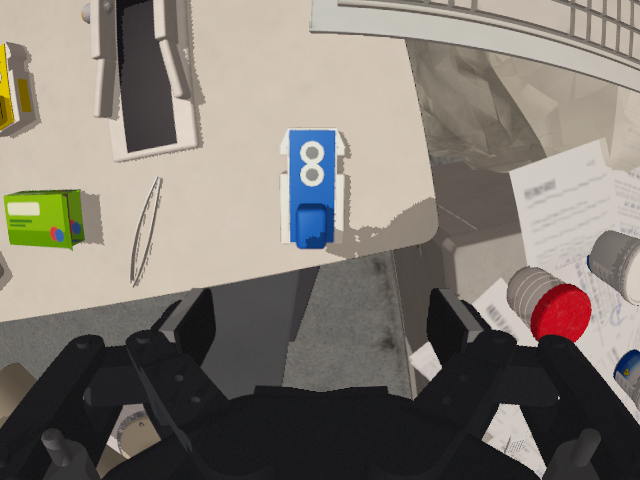

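The wrist view shows the cartridge at (312,190), standing almost upright in the picture, so its yaw is close to the tool's. I'll check the handle by wrist depth.

```bash
cat >> h.py <<'E'
def wrist_cloud(d,s):
    m=env.camera_model("wrist");K=m["camera_matrix"];T=m["tool_from_camera"]
    v,u=np.mgrid[0:480,0:640]
    a=np.stack([(u-K[0,2]),(v-K[1,2])],-1)/K[0,0]; r=np.linalg.norm(a,axis=-1)
    k=np.where(r>1e-9,np.tan(np.minimum(r,1.5))/np.maximum(r,1e-9),1)
    C=np.concatenate([a*k[...,None],np.ones(r.shape+(1,))],-1)*d[...,None]
    Tl=C@T[:3,:3].T+T[:3,3]
    return Tl@np.asarray(s["tool_rot"]).T+s["position"]
E
python3 - <<'E'
from h import *
s=env.observe(); im,d=env.get_image("wrist"); P=wrist_cloud(d,s)
print(s["position"].round(4))
roi=(np.abs(P[...,0]-.473)<.09)&(np.abs(P[...,1]+.06)<.08)
for nm,lo,hi in [("all",.015,.08),("handle",.062,.075),("lid",.030,.039)]:
    m=roi&(P[...,2]>lo)&(P[...,2]<hi); print(nm,m.sum(),rect(P[m]),P[m].mean(0).round(4),np.median(P[m][:,2]).round(4))
D=(P[...,0]>.40)&(P[...,0]<.82)&(P[...,1]>-.01)&(P[...,1]<.25)
th=np.radians(23.7); R=np.array([[np.cos(th),-np.sin(th)],[np.sin(th),np.cos(th)]]); o=np.array([.5683,.1573])
q=P[D&(P[...,2]>.005)&(P[...,2]<.09)]
L=np.c_[(q[:,:2]-o)@R,q[:,2]]*1000
w=L[L[:,2]<16];print("front x",np.percentile(w[:,0],[1,3]),"y",np.percentile(w[(w[:,0]<-80)&(abs(w[:,1])<70)][:,1],[1,99]))
for x0,x1 in [(-70,-60),(-60,-45),(-45,-30),(-30,-15),(-15,5),(5,25)]:
    zt=(44,52) if x0>=-15 else (36,44)
    for sg in (1,-1):
        w=L[(L[:,0]>x0)&(L[:,0]<x1)&(L[:,2]>zt[0])&(L[:,2]<zt[1])&(sg*L[:,1]>15)]
        if len(w)>5: print("  wall",x0,x1,sg,len(w),np.percentile(w[:,1],[3,50,97]).round(1))
E
```

```text
[ 0.4574 -0.0781  0.1967]
all 7148 (array([474.8, -63.2]), array([109.5,  61.2]), 16.7) [ 0.4745 -0.0632  0.0392] 0.0337
handle 1200 (array([444.4, -72.6]), array([35.2, 25.3]), 16.7) [ 0.445  -0.0724  0.0671] 0.0673
lid 5733 (array([474.8, -62.9]), array([109.8,  60.6]), 17.4) [ 0.4811 -0.061   0.0332] 0.0333
front x [-122.50024542 -120.01721671] y [-53.82761044  46.61452268]
  wall -70 -60 1 83 [38.3 42.1 47.6]
  wall -70 -60 -1 108 [-53.5 -49.6 -44.2]
  wall -60 -45 1 126 [35.4 39.5 45.6]
  wall -60 -45 -1 151 [-51.5 -46.6 -41.1]
  wall -45 -30 1 127 [32.6 36.3 42.6]
  wall -45 -30 -1 148 [-48.7 -44.  -38.5]
  wall -30 -15 1 118 [29.6 33.3 39.5]
  wall -30 -15 -1 141 [-45.5 -41.1 -35.8]
  wall -15 5 1 189 [28.6 33.4 39.9]
  wall -15 5 -1 221 [-45.2 -40.4 -33.9]
  wall 5 25 1 191 [28.3 33.3 39.7]
  wall 5 25 -1 219 [-45.4 -40.4 -34.1]
```

Wrist depth agrees with the top camera to within 3 mm: handle (0.4445, -0.0725), yaw ≈ 17°. Both cart and dock show the same offset, so their relative pose holds. I'll descend and grasp.

```bash
python3 -m pendant '[[[-0.45,0.2,0],-0.1,1],[[0,0,-0.8],0,1],[[0,0,-0.8],0,1],[[0,0,-0.8],0,1],[[0,0,-0.8],0,1],[[0,0,-0.8],0,1],[[0,0,-0.6],0,1],[[0,0,-0.4],0,1],[[0,0,-0.2],0,1],[[0,0,0],0,1],[[0,0,0],0,1]]'; python3 -m pendant '[[[0,0,0],0,0.2],[[0,0,0],0,0],[[0,0,0],0,0],[[0,0,0],0,0],[[0,0,0],0,0],[[0,0,0],0,0],[[0,0,0],0,0],[[0,0,0],0,0],[[0,0,0],0,0],[[0,0,0],0,0]]' 50
```

```text
time_s: 2.62
position: [0.4444, -0.072, 0.0412]
tool_rot: [[-0.955, 0.0, 0.297], [-0.297, -0.0, -0.955], [-0.0, -1.0, 0.0]]
ft_force: [-0.1, 0.0, 0.2]
grip_width: 0.0852
time_s: 3.45
position: [0.4443, -0.0714, 0.0408]
tool_rot: [[-0.955, -0.0, 0.297], [-0.297, 0.0, -0.955], [0.0, -1.0, -0.0]]
ft_force: [1.1, -0.6, -0.1]
grip_width: -0.0001
```

The fingers closed on nothing, so I'll look.

```bash
python3 - <<'E'
from h import *
print(env.observe()["grip_width"])
for n in ["wrist","scene"]:
    im,d=env.get_image(n); cv2.imwrite(f"pics/{n}2.png",im[:,:,::-1] if n=="wrist" else cv2.resize(im[130:280,330:530,::-1],(800,600)))
E
```

```text
-0.00012684156395467586
```

View pics/wrist2.png

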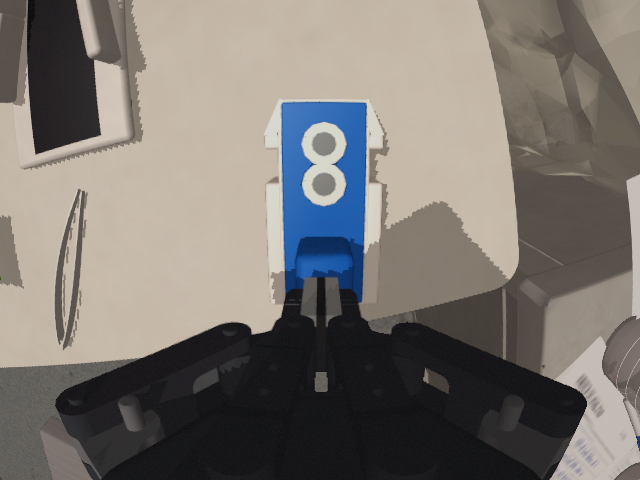

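View pics/scene2.png

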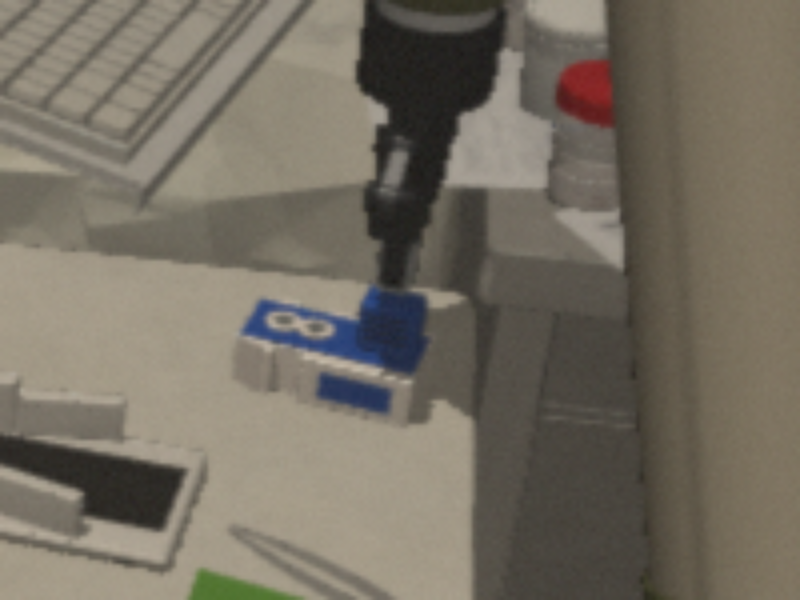

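```bash
python3 - <<'E'
from h import *
s=env.observe(); im,d=env.get_image("wrist"); P=wrist_cloud(d,s)
print(s["position"].round(4))
hsv=cv2.cvtColor(im,cv2.COLOR_RGB2HSV)
roi=(np.abs(P[...,0]-.473)<.12)&(np.abs(P[...,1]+.06)<.08)&(im.max(-1)>75)
for nm,lo,hi in [("all",.015,.08),("handle",.060,.078),("lid",.028,.041)]:
    m=roi&(P[...,2]>lo)&(P[...,2]<hi); print(nm,m.sum(),rect(P[m]),P[m].mean(0).round(4),np.median(P[m][:,2]).round(4))
for uv in [(320,200),(325,265),(325,250),(320,290),(300,295),(200,250)]: print(uv,P[uv[1],uv[0]].round(4),im[uv[1],uv[0]])
im,d=env.get_image("top"); P=cloud("top",d); cv2.imwrite("pics/top2.png",cv2.resize(im[190:290,400:520,::-1],(720,600)))
roi=(np.abs(P[...,0]-.473)<.09)&(np.abs(P[...,1]+.06)<.08)
hsv=cv2.cvtColor(im,cv2.COLOR_RGB2HSV)
blue=(hsv[...,0]>100)&(hsv[...,0]<125)&(hsv[...,1]>120)&roi
print("top blue",blue.sum(),P[blue].mean(0))
E
```

```text
[ 0.4443 -0.0714  0.0408]
all 20833 (array([474.6, -63.1]), array([109.9,  60.2]), 17.3) [ 0.4804 -0.0613  0.0366] 0.0336
handle 1798 (array([453.6, -69.8]), array([16.9, 26.1]), 17.1) [ 0.4559 -0.0692  0.0664] 0.067
lid 18381 (array([474.6, -63.1]), array([109.9,  60.2]), 17.3) [ 0.4834 -0.0603  0.0332] 0.0334
(320, 200) [ 0.4775 -0.0603  0.0335] [215 212 199]
(325, 265) [ 0.457  -0.069   0.0681] [ 32  93 172]
(325, 250) [ 0.4614 -0.0677  0.0612] [11 45 94]
(320, 290) [ 0.4552 -0.0673  0.0921] [21 22 23]
(300, 295) [ 0.4497 -0.0611  0.089 ] [26 24 27]
(200, 250) [ 0.419   0.002  -0.0011] [198 186 171]
top blue 336 [ 0.48389354 -0.05360542  0.035773  ]
```

View pics/top2.png

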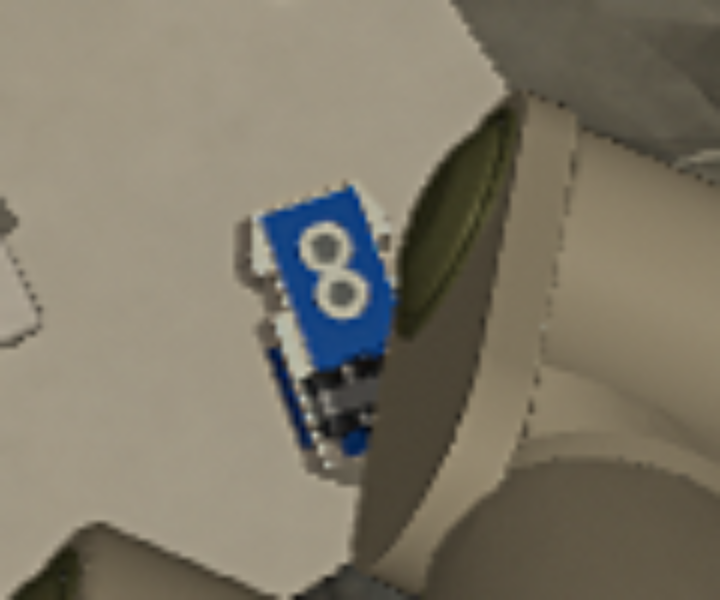

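The cartridge hasn't moved, and the fingers look as if they may be hugging the handle in spite of the zero width reading. A small lift will tell.

```bash
python3 -m pendant '[[[0,0,0.4],0,0],[[0,0,0.6],0,0],[[0,0,0.6],0,0],[[0,0,0.4],0,0],[[0,0,0],0,0],[[0,0,0],0,0]]'; python3 - <<'E'
from h import *
s=env.observe(); im,d=env.get_image("wrist"); P=wrist_cloud(d,s); cv2.imwrite("pics/w3.png",im[:,:,::-1])
print(s["position"].round(4),s["ft_force"],s["grip_width"])
roi=(np.abs(P[...,0]-.473)<.12)&(np.abs(P[...,1]+.06)<.08)
for uv in [(320,200),(325,265),(330,180),(330,120)]: print(uv,P[uv[1],uv[0]].round(4),im[uv[1],uv[0]])
im,d=env.get_image("scene");cv2.imwrite("pics/s3.png",cv2.resize(im[130:280,330:530,::-1],(800,600)))
E
```

```text
time_s: 4.15
position: [0.4444, -0.0714, 0.1008]
tool_rot: [[-0.955, 0.001, 0.297], [-0.297, -0.0, -0.955], [-0.001, -1.0, 0.001]]
ft_force: [0.4, 0.3, -0.2]
grip_width: -0.0005
[ 0.4444 -0.0714  0.1008] [ 0.35218154  0.25436473 -0.24639421] -0.00046454240246727546
(320, 200) [ 0.468  -0.0631  0.0347] [ 38 103 183]
(325, 265) [ 0.4365 -0.0761  0.067 ] [ 18  58 116]
(330, 180) [ 0.4828 -0.0654  0.0348] [224 222 209]
(330, 120) [ 0.5203 -0.0537  0.0341] [ 56 118 192]
```

View pics/w3.png

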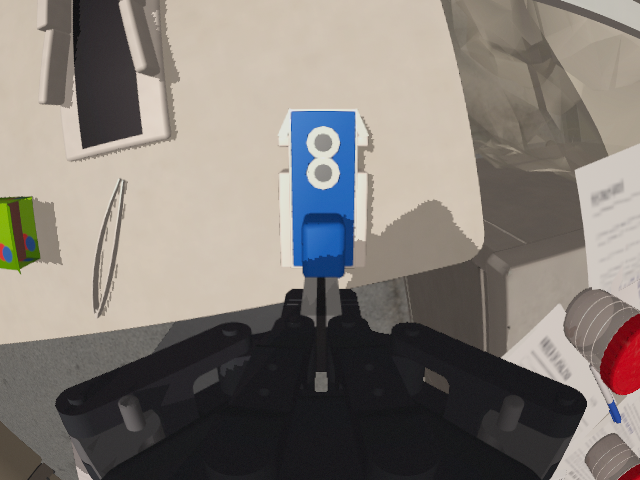

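View pics/s3.png

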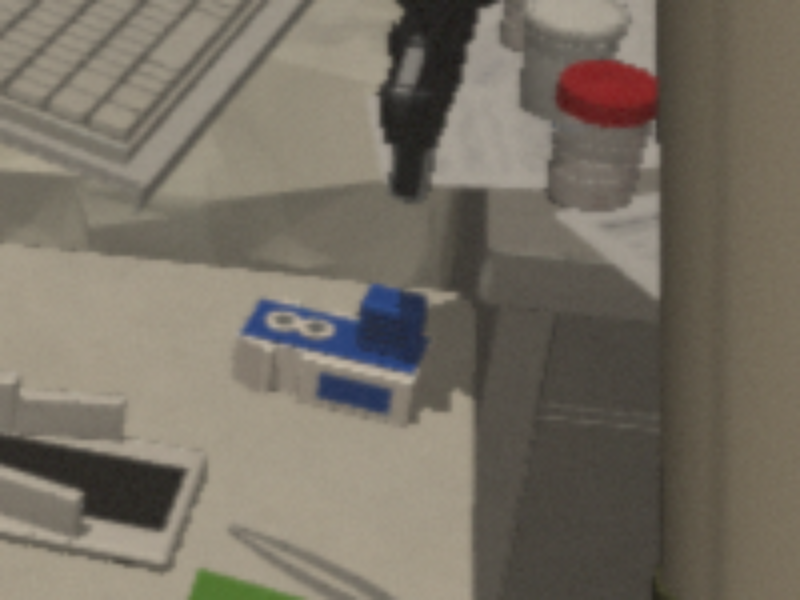

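```bash
python3 - <<'E'
from h import *
m=env.camera_model("wrist");K=m["camera_matrix"];T=np.linalg.inv(m["tool_from_camera"])
for p in [(0,0,0),(0,-.019,0),(0,-.05,0),(0.011,0,0),(-.011,0,0),(-.011,-.03,0)]:
    c=T[:3,:3]@p+T[:3,3]; r=np.hypot(c[0],c[1]); a=np.arctan2(r,c[2]); print(p,(np.array(c[:2])/max(r,1e-9)*a*K[0,0]+[K[0,2],K[1,2]]).round(1),c.round(4))
s=env.observe(); im,d=env.get_image("wrist"); P=wrist_cloud(d,s); Tl=(P-s["position"])@s["tool_rot"]
for uv in [(310,282),(330,282),(320,290),(300,295),(342,295),(320,278),(290,310)]: print(uv,Tl[uv[1],uv[0]].round(4),d[uv[1],uv[0]].round(4))
print(s["q"].round(2),s["position"].round(4))
E
```

```text
(0, 0, 0) [321.5 270.7] [0.0004 0.0181 0.1879]
(0, -0.019, 0) [321.6 285.2] [0.0004 0.023  0.1696]
(0, -0.05, 0) [321.7 316.4] [0.0004 0.031  0.1396]
(0.011, 0, 0) [321.5 290.6] [0.0004 0.0287 0.1908]
(-0.011, 0, 0) [321.5 250.1] [0.0004 0.0075 0.1851]
(-0.011, -0.03, 0) [321.6 271.2] [0.0004 0.0152 0.1561]
(310, 282) [-0.012  -0.0444 -0.0045] 0.1419
(330, 282) [-0.0121 -0.0447  0.0032] 0.1416
(320, 290) [-0.0113 -0.0504 -0.0006] 0.1363
(300, 295) [-0.0079 -0.0475 -0.0082] 0.14
(342, 295) [-0.0082 -0.0482  0.0077] 0.1392
(320, 278) [-0.0114 -0.0387 -0.0007] 0.1476
(290, 310) [-0.0083 -0.0612 -0.011 ] 0.1267
[-24.27  18.05  98.47  -0.    63.57  48.43] [ 0.4438 -0.0712  0.1   ]
```

```bash
python3 - <<'E'
from h import *
print(env.grasp_offset)
s=env.observe(); im,d=env.get_image("wrist"); P=wrist_cloud(d,s); Tl=(P-s["position"])@s["tool_rot"]
g=(np.abs(Tl[...,2])<.07)&(np.abs(Tl[...,0])<.05)&(Tl[...,1]<-.02)&(Tl[...,1]>-.15)&(d>0)
for v in range(262,330,4):
    r=g[v]
    if r.any(): print(v,r.sum(),"u",np.flatnonzero(r)[[0,-1]],"x",np.percentile(Tl[v][r][:,0],[5,50,95]).round(4),"y",np.percentile(Tl[v][r][:,1],[5,50,95]).round(4),"z",Tl[v][r][:,2].min().round(4),Tl[v][r][:,2].max().round(4))
cv2.imwrite("pics/w4.png",cv2.resize(im[220:400,200:440,::-1],(800,600)))
E
```

```text
0.0187
278 33 u [305 337] x [-0.0122 -0.0118 -0.0114] y [-0.0407 -0.0397 -0.0388] z -0.0067 0.0061
282 32 u [305 337] x [-0.0123 -0.0118 -0.0115] y [-0.0452 -0.044  -0.0433] z -0.0064 0.0059
286 36 u [303 338] x [-0.012  -0.0116 -0.0113] y [-0.0484 -0.0475 -0.0467] z -0.0071 0.0062
290 62 u [290 351] x [-0.012  -0.0114 -0.0075] y [-0.0521 -0.0508 -0.0417] z -0.0124 0.0116
294 71 u [286 356] x [-0.0123 -0.0115 -0.0075] y [-0.0564 -0.0547 -0.0458] z -0.0138 0.0132
298 73 u [285 357] x [-0.0118 -0.0111 -0.0074] y [-0.0587 -0.0573 -0.0492] z -0.0137 0.0132
302 75 u [284 358] x [-0.012  -0.0111 -0.0073] y [-0.0624 -0.0606 -0.0528] z -0.0138 0.0132
306 77 u [283 359] x [-0.0122 -0.0113 -0.0075] y [-0.066  -0.0642 -0.0563] z -0.0139 0.0134
310 79 u [282 360] x [-0.0124 -0.0115 -0.0075] y [-0.0693 -0.0675 -0.0596] z -0.0139 0.0135
314 79 u [282 360] x [-0.012  -0.0113 -0.0076] y [-0.0714 -0.0701 -0.0629] z -0.0135 0.013
318 82 u [280 362] x [-0.0146 -0.0129 -0.0105] y [-0.0791 -0.0759 -0.0712] z -0.0129 0.0122
322 107 u [226 416] x [-0.0144 -0.0129 -0.0092] y [-0.0813 -0.0787 -0.0715] z -0.0291 0.0283
326 165 u [215 427] x [-0.0144 -0.0129 -0.0081] y [-0.0847 -0.0813 -0.0721] z -0.0317 0.0311
```

View pics/w4.png

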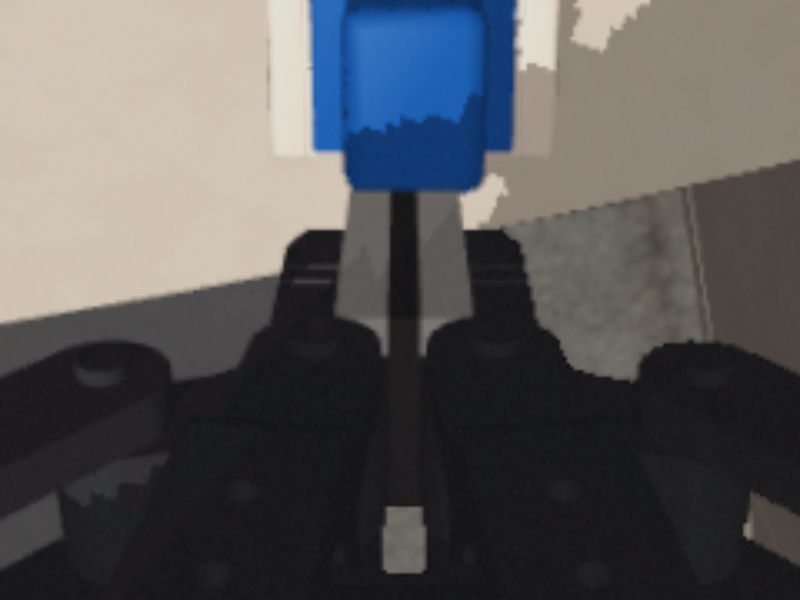

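The depth picture explains the miss. The real fingertips end about 38 mm behind the reported TCP, at tool y ≈ -0.0385, which matches the fingers shutting freely over the 68 mm handle. I'll allow for the 38 mm: open, go down to a reported z ≈ 0.002 while watching the force, and grasp.

```bash
python3 -m pendant '[[[0,-0.05,0],0,1],[[0,0,0],0,1],[[0,0,0],0,1],[[0,0,0],0,1],[[0,0,0],0,1],[[0,0,0],0,1],[[0,0,-0.7],0,1],[[0,0,-0.7],0,1],[[0,0,-0.5],0,1],[[0,0,-0.3],0,1],[[0,0,0],0,1]]'; python3 -m pendant '[[[0,0,-0.4],0,1],[[0,0,-0.4],0,1],[[0,0,-0.2],0,1],[[0,0,-0.1],0,1],[[0,0,0],0,1],[[0,0,0],0,1]]'; python3 - <<'E'
from h import *
s=env.observe(); im,d=env.get_image("wrist"); cv2.imwrite("pics/w5.png",im[:,:,::-1])
E
```

```text
time_s: 5.27
position: [0.4434, -0.0725, 0.0333]
tool_rot: [[-0.955, -0.003, 0.297], [-0.297, 0.001, -0.955], [0.003, -1.0, -0.002]]
ft_force: [-0.5, 0.0, 0.1]
grip_width: 0.0856
time_s: 5.77
position: [0.4446, -0.073, 0.0023]
tool_rot: [[-0.955, 0.001, 0.297], [-0.297, -0.0, -0.955], [-0.001, -1.0, 0.0]]
ft_force: [1.0, -0.1, 0.3]
grip_width: 0.0854
```

View pics/w5.png

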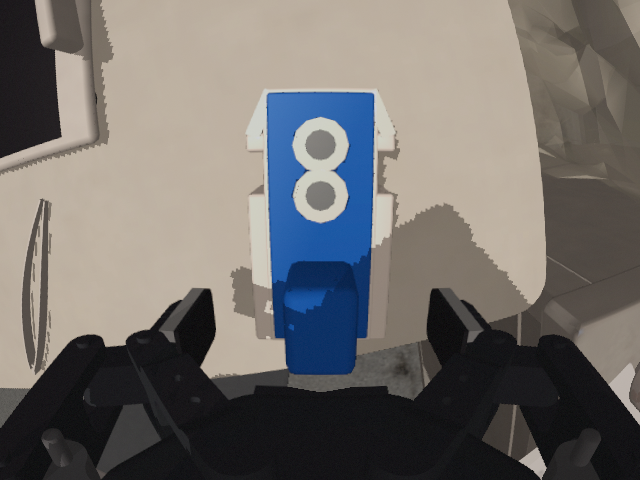

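The handle, around (321,310), stands centred between the open pads at (200,320) and (440,320), with no contact force. Closing.

```bash
python3 -m pendant '[[[0,0,0],0,0.4],[[0,0,0],0,0.2],[[0,0,0],0,0],[[0,0,0],0,0],[[0,0,0],0,0],[[0,0,0],0,0],[[0,0,0],0,0],[[0,0,0],0,0],[[0,0,0],0,0]]' 50; python3 -m pendant '[[[0,0,0.2],0,0],[[0,0,0.4],0,0],[[0,0,0.6],0,0],[[0,0,0.4],0,0],[[0,0,0],0,0],[[0,0,0],0,0]]'; python3 - <<'E'
from h import *
s=env.observe(); im,d=env.get_image("wrist"); cv2.imwrite("pics/w6.png",im[:,:,::-1])
P=wrist_cloud(d,s);print(s["position"].round(4),P[120,320],P[230,330])
E
```

```text
time_s: 6.57
position: [0.4444, -0.073, 0.0021]
tool_rot: [[-0.955, 0.0, 0.297], [-0.297, -0.0, -0.955], [-0.0, -1.0, 0.0]]
ft_force: [-0.8, -0.5, 5.1]
grip_width: 0.0251
time_s: 7.07
position: [0.4442, -0.0729, 0.0499]
tool_rot: [[-0.955, 0.0, 0.297], [-0.297, -0.0, -0.955], [-0.0, -1.0, 0.0]]
ft_force: [0.5, 0.2, -1.7]
grip_width: 0.0259
[ 0.4442 -0.0729  0.0499] [ 0.51380005 -0.05057828  0.08184066] [ 0.47323925 -0.06737705  0.08152591]
```

View pics/w6.png

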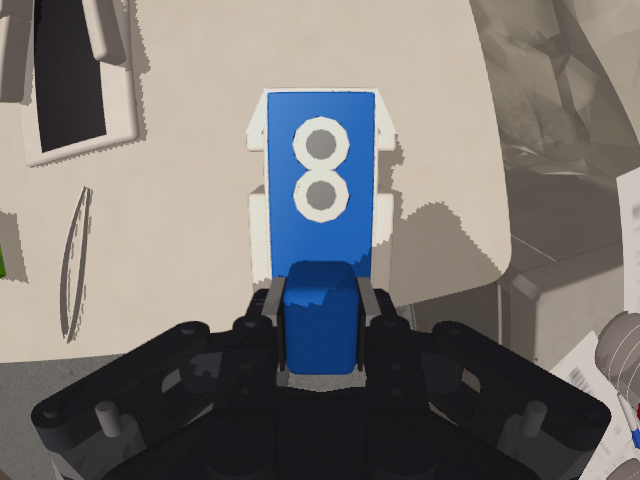

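Grasped and lifted: width 26 mm, lid at z 0.082. Carrying it to in front of the dock at height for a closer look at the channel.

```bash
python3 -m pendant '[[[0,0,0.6],0,0],[[-0.1,0.4,0.6],0.1,0],[[-0.2,0.7,0.4],0.2,0],[[-0.2,0.7,0],0.2,0],[[-0.2,0.7,0],0.2,0],[[-0.2,0.7,0],0.2,0],[[-0.2,0.7,0],0.2,0],[[-0.2,0.7,0],0.2,0],[[-0.2,0.55,0],0.2,0],[[-0.1,0,0],0,0],[[0,0,0],0,0],[[0,0,0],0,0]]'; python3 - <<'E'
from h import *
s=env.observe(); im,d=env.get_image("wrist"); cv2.imwrite("pics/w7.png",im[:,:,::-1]); np.savez("w7.npz",im=im,d=d,p=s["position"],R=s["tool_rot"])
P=wrist_cloud(d,s)
D=(P[...,0]>.40)&(P[...,0]<.82)&(P[...,1]>-.01)&(P[...,1]<.30)
th=np.radians(23.7); R=np.array([[np.cos(th),-np.sin(th)],[np.sin(th),np.cos(th)]]); o=np.array([.5694,.1548])
q=P[D&(P[...,2]>.005)&(P[...,2]<.09)]
L=np.c_[(q[:,:2]-o)@R,q[:,2]]*1000
w=L[L[:,2]<16];print("front x",np.percentile(w[:,0],[1,3]),"y",np.percentile(w[(w[:,0]<-80)&(abs(w[:,1])<70)][:,1],[1,99]))
for x0,x1 in [(-70,-60),(-60,-45),(-45,-30),(-30,-15),(-15,5),(5,25),(25,45)]:
    zt=(45,50.5) if x0>=-15 else (37,42)
    for sg in (1,-1):
        w=L[(L[:,0]>x0)&(L[:,0]<x1)&(L[:,2]>zt[0])&(L[:,2]<zt[1])&(sg*L[:,1]>15)]
        if len(w)>5: print("  wall",x0,x1,sg,len(w),np.percentile(w[:,1],[2,50,98]).round(1),np.median(w[:,2]).round(1))
w=L[(L[:,2]>53)&(L[:,2]<60)&(abs(L[:,1])<25)]; print("roof x",np.percentile(w[:,0],[1,99]))
w=L[(L[:,2]>70)&(abs(L[:,1])<70)]; print("reader",np.percentile(w[:,0],[1,99]),np.percentile(w[:,1],[1,99]))
w=L[(L[:,2]<16)&(abs(L[:,1])<20)]; print("bed z",np.median(w[:,2]))
E
```

```text
time_s: 8.12
position: [0.3963, 0.0812, 0.0974]
tool_rot: [[-0.908, -0.001, 0.419], [-0.419, -0.0, -0.908], [0.001, -1.0, -0.0]]
ft_force: [0.1, -0.8, -2.1]
grip_width: 0.0252
front x [-104.7604021   -94.50030302] y [-50.95020801  51.63177685]
  wall -70 -60 1 228 [41.1 46.  51.3] 39.3
  wall -70 -60 -1 223 [-50.2 -44.9 -40.3] 39.2
  wall -60 -45 1 324 [38.4 43.5 49.1] 39.3
  wall -60 -45 -1 323 [-48.  -42.2 -37.3] 39.3
  wall -45 -30 1 316 [35.4 40.5 45.9] 39.3
  wall -45 -30 -1 315 [-44.8 -39.5 -34.6] 39.3
  wall -30 -15 -1 40 [-42.5 -37.9 -33.8] 39.3Traceback (most recent call last):
  File "<stdin>", line 14, in <module>
    return _quantile_unchecked(
        a, q, axis, out, overwrite_input, method, keepdims, weights)
    return _ureduce(a,
                    func=_quantile_ureduce_func,
    ...<5 lines>...
                    overwrite_input=overwrite_input,
                    method=method)
    r = func(a, **kwargs)
    result = _quantile(arr,
                       quantiles=q,
    ...<2 lines>...
                       out=out,
                       weights=wgt)
    slices_having_nans = np.isnan(arr[-1, ...])
                                  ~~~^^^^^^^^^
IndexError: index -1 is out of bounds for axis 0 with size 0
```

View pics/w7.png

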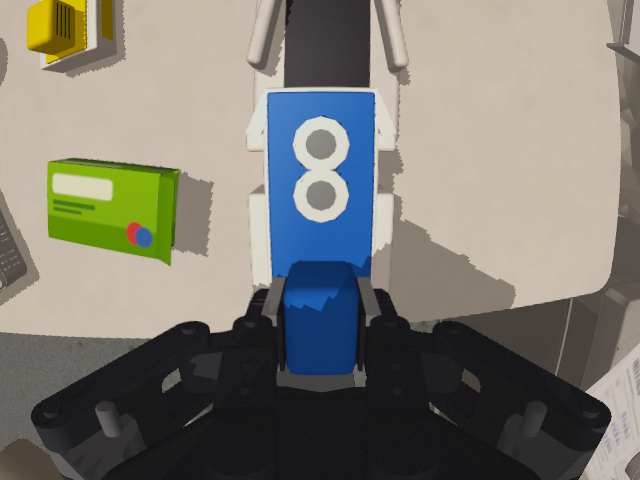

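```bash
python3 - <<'E'
from h import *
z=np.load("w7.npz"); im,d=z["im"],z["d"]; s=dict(position=z["p"],tool_rot=z["R"]); P=wrist_cloud(d,s)
T=(P-s["position"])@s["tool_rot"]*1000  # x back, z right?
F=np.stack([-T[...,0],-T[...,2],P[...,2]*1000],-1) # forward, left, z
m=(F[...,2]>120)&(F[...,2]<136)&(F[...,0]>-20)&(F[...,0]<100)&(abs(F[...,1])<45)
q=F[m]; print(m.sum(),np.median(q[:,2]),rect(q/1000))
for a,b in [(0,15),(15,30),(60,65),(66,80),(80,86)]:
    w=q[(q[:,0]>a)&(q[:,0]<b)]; 
    if len(w): print(a,b,np.percentile(w[:,1],[1,99]).round(1),np.percentile(w[:,1],[1,99]).mean().round(2))
print(np.percentile(q[:,0],[99,100]))
b=(im.max(-1)<70)
for lo,hi in [(75,95),(95,115),(115,135),(135,150)]:
    w=F[(F[...,2]<45)&(F[...,2]>30)&(F[...,0]>lo)&(F[...,0]<hi)&(abs(F[...,1])<70)]
    if len(w)>20: print("guide",lo,hi,w[w[:,1]>0][:,1].min(),w[w[:,1]<0][:,1].max())
E
```

```text
25130 128.77676686951935 (array([43.7,  0.3]), array([86.6, 60.1]), 0.1)
0 15 [-29.2  29.8] 0.27
15 30 [-28.9  29.2] 0.19
60 65 [-28.6  28.9] 0.16
66 80 [-27.8  28.4] 0.28
80 86 [-23.2  23.7] 0.23
[85.807278   86.99921559]Traceback (most recent call last):
  File "<stdin>", line 14, in <module>
    return umr_minimum(a, axis, None, out, keepdims, initial, where)
ValueError: zero-size array to reduction operation minimum which has no identity
```

Dock yaw 23.7° is confirmed: the guides sit symmetric about one line. The cartridge sits square in the grip, 0.25 mm off centre and 32 mm ahead of the TCP. Going over the mouth and down to about 2 mm above the bed.

```bash
python3 -m pendant '[[[0.3,0.1,0],-0.1,0],[[0.5,0.2,0],-0.12,0],[[0.5,0.2,0],0,0],[[0.5,0.2,0],0,0],[[0.18,0.1,0],0,0],[[0,0,0],0,0],[[0,0,-0.3],0,0],[[0,0,-0.4],0,0],[[0,0,-0.4],0,0],[[0,0,-0.3],0,0],[[0,0,0],0,0]]'; python3 - <<'E'
from h import *
s=env.observe(); th=np.radians(23.7); R=np.array([[np.cos(th),-np.sin(th)],[np.sin(th),np.cos(th)]]); o=np.array([.5694,.1548])
print("dock xy mm",((s["position"][:2]-o)@R*1000).round(2),s["position"][2],np.degrees(np.arctan2(-s["tool_rot"][1,0],-s["tool_rot"][0,0])))
im,d=env.get_image("wrist"); cv2.imwrite("pics/w8.png",im[:,:,::-1])
P=wrist_cloud(d,s);q=P[(P[...,2]>.005)&(P[...,2]<.09)]
L=np.c_[(q[:,:2]-o)@R,q[:,2]]*1000
for x0,x1 in [(-70,-60),(-60,-45),(-45,-30),(-15,5),(5,25),(25,45)]:
    zt=(45,51) if x0>=-15 else (37,43)
    w=L[(L[:,0]>x0)&(L[:,0]<x1)&(L[:,2]>zt[0])&(L[:,2]<zt[1])]
    a=w[(w[:,1]>28)&(w[:,1]<60)];b=w[(w[:,1]<-28)&(w[:,1]>-60)]
    if len(a)>20 and len(b)>20:
        i=np.percentile(a[:,1],2);j=np.percentile(b[:,1],98); print(x0,i.round(1),j.round(1),"c",((i+j)/2).round(2))
E
```

```text
time_s: 9.08
position: [0.4542, 0.1052, 0.0544]
tool_rot: [[-0.916, -0.004, 0.401], [-0.401, -0.0, -0.916], [0.003, -1.0, -0.001]]
ft_force: [-0.2, 0.2, -3.0]
grip_width: 0.0255
dock xy mm [-125.43    0.89] 0.05439490900226902 23.65946231300388
-70 41.1 -40.3 c 0.39
-60 38.4 -37.5 c 0.44
-45 35.4 -34.3 c 0.56
-15 31.7 -30.5 c 0.59
5 31.5 -30.4 c 0.57
```

View pics/w8.png

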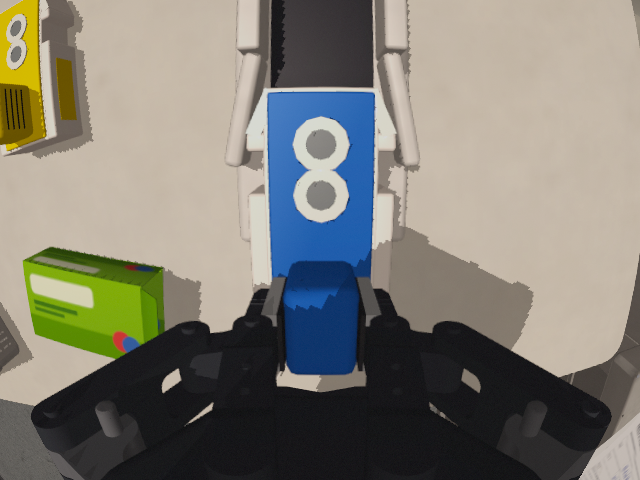

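The nose is centred between the guides in view, to within 0.7 mm. Lowering onto the bed.

```bash
python3 -m pendant '[[[0.01,-0.02,-0.3],0,0],[[0,0,-0.4],0,0],[[0,0,-0.3],0,0],[[0,0,-0.2],0,0],[[0,0,-0.06],0,0],[[0,0,0],0,0],[[0,0,0],0,0]]'; python3 -m pendant '[[[0,0,-0.03],0,0],[[0,0,-0.03],0,0],[[0,0,0],0,0]]';python3 - <<'E'
from h import *
s=env.observe(); th=np.radians(23.7); R=np.array([[np.cos(th),-np.sin(th)],[np.sin(th),np.cos(th)]]); o=np.array([.5694,.1548])
print("dock xy mm",((s["position"][:2]-o)@R*1000).round(2),s["position"][2],s["ft_force"],np.degrees(np.arctan2(-s["tool_rot"][1,0],-s["tool_rot"][0,0])))
im,d=env.get_image("wrist"); cv2.imwrite("pics/w9.png",im[:,:,::-1])
im,d=env.get_image("scene"); cv2.imwrite("pics/s9.png",cv2.resize(im[180:330,250:450,::-1],(800,600)))
E
```

```text
time_s: 9.72
position: [0.4562, 0.105, 0.0183]
tool_rot: [[-0.916, 0.0, 0.402], [-0.402, 0.0, -0.916], [-0.0, -1.0, 0.0]]
ft_force: [-0.7, 0.1, -1.9]
grip_width: 0.0251
time_s: 9.97
position: [0.4561, 0.105, 0.0163]
tool_rot: [[-0.916, 0.0, 0.402], [-0.402, -0.0, -0.916], [-0.0, -1.0, 0.0]]
ft_force: [0.4, 0.2, -2.6]
grip_width: 0.0255
dock xy mm [-1.2376e+02 -6.0000e-02] 0.016329888646872445 [ 0.39997007  0.21154574 -2.55585529] 23.70361837579595
```

View pics/s9.png

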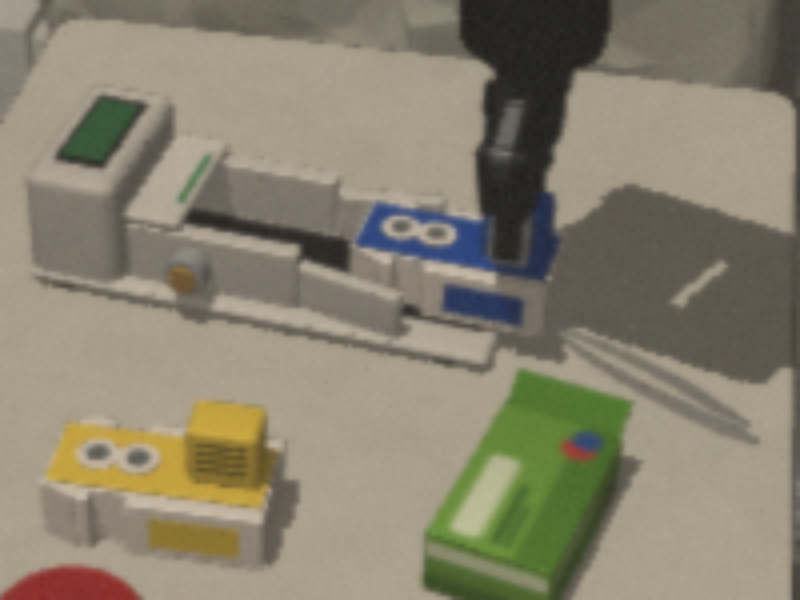

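View pics/w9.png

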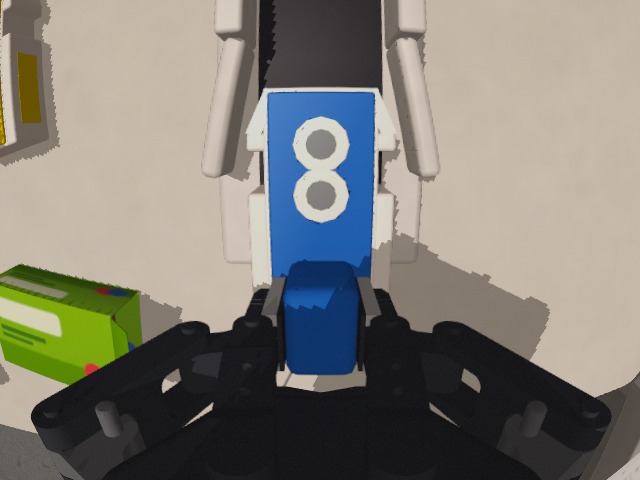

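```bash
python3 -m pendant '[[[0,0.01,-0.03],0,0],[[0,0,0],0,0]]'; python3 -m pendant '[[[0,0,-0.03],0,0],[[0,0,0],0,0],[[0,0,0],0,0]]'
```

```text
time_s: 10.23
position: [0.4559, 0.1054, 0.0153]
tool_rot: [[-0.916, -0.0, 0.402], [-0.402, 0.0, -0.916], [0.0, -1.0, -0.0]]
ft_force: [0.0, 0.6, -2.6]
grip_width: 0.0251
time_s: 10.48
position: [0.456, 0.1053, 0.0144]
tool_rot: [[-0.916, -0.0, 0.402], [-0.402, 0.0, -0.916], [0.0, -1.0, -0.0]]
ft_force: [-0.4, -0.6, -1.7]
grip_width: 0.0254
```

```bash
python3 -m pendant '[[[0.2,0.088,0],0,0],[[0.3,0.132,0],0,0],[[0.3,0.132,0],0,0],[[0.2,0.088,0],0,0],[[0,0,0],0,0],[[0,0,0],0,0]]';  python3 -m pendant '[[[0.2,0.088,0],0,0],[[0.25,0.11,0],0,0],[[0.25,0.11,0],0,0],[[0.2,0.088,0],0,0],[[0,0,0],0,0],[[0,0,0],0,0]]'; python3 - <<'E'
from h import *
s=env.observe(); th=np.radians(23.7); R=np.array([[np.cos(th),-np.sin(th)],[np.sin(th),np.cos(th)]]); o=np.array([.5694,.1548])
print("dock xy mm",((s["position"][:2]-o)@R*1000).round(2),s["position"][2],"F dock",(s["ft_force"][:2]@R).round(1),s["ft_force"][2])
im,d=env.get_image("wrist"); cv2.imwrite("pics/w10.png",im[:,:,::-1])
E
```

```text
time_s: 10.98
position: [0.4859, 0.1186, 0.0142]
tool_rot: [[-0.916, -0.0, 0.402], [-0.402, -0.0, -0.916], [0.0, -1.0, -0.0]]
ft_force: [0.1, -0.0, -1.7]
grip_width: 0.0253
time_s: 11.48
position: [0.5132, 0.1305, 0.0142]
tool_rot: [[-0.916, -0.0, 0.402], [-0.402, -0.0, -0.916], [0.0, -1.0, -0.0]]
ft_force: [0.2, -0.0, -2.2]
grip_width: 0.0256
dock xy mm [-61.26   0.38] 0.014230798096580385 F dock [ 0.2 -0.1] -2.24993719857995
```

View pics/w10.png

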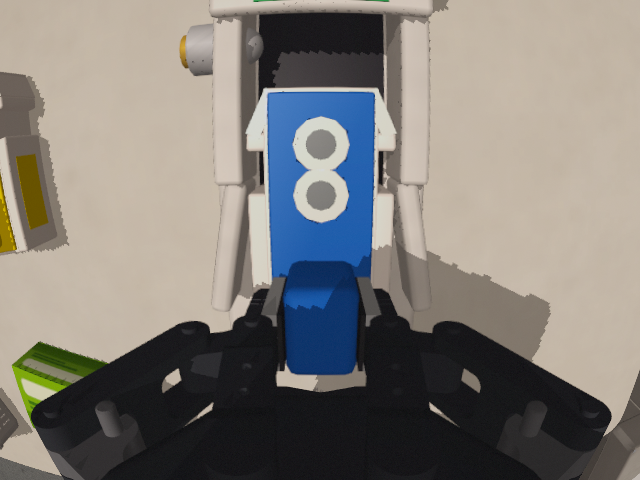

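The cartridge is in the straight channel and the ball, at (255,45), is still ahead of the nose. Side force is about zero. I'll set it down, release and retreat upward.

```bash
python3 -m pendant '[[[0,0,-0.03],0,0],[[0,0,-0.02],0,0],[[0,0,0],0,0]]'; python3 -m pendant '[[[0,0,0],0,0.5],[[0,0,0],0,0.5],[[0,0,0],0,0.5],[[0,0,0],0,0.5],[[0,0,0.2],0,0.5],[[0,0,0.5],0,0.5],[[0,0,0.6],0,0.5],[[0,0,0.5],0,0.5],[[0,0,0.2],0,0],[[0,0,0],0,0],[[0,0,0],0,0],[[0,0,0],0,0]]'; python3 - <<'E'
from h import *
s=env.observe(); th=np.radians(23.7); R=np.array([[np.cos(th),-np.sin(th)],[np.sin(th),np.cos(th)]]); o=np.array([.5694,.1548])
print("dock xy mm",((s["position"][:2]-o)@R*1000).round(2),s["position"][2],s["ft_force"],s["grip_width"])
im,d=env.get_image("wrist"); cv2.imwrite("pics/w11.png",im[:,:,::-1]); P=wrist_cloud(d,s)
hsv=cv2.cvtColor(im,cv2.COLOR_RGB2HSV)
b=(hsv[...,0]>100)&(hsv[...,0]<125)&(hsv[...,1]>120)&(P[...,2]>.04)
q=P[b]; L=np.c_[(q[:,:2]-o)@R,q[:,2]]*1000; l=L[(L[:,2]<52)]; h=L[L[:,2]>72]
print("lid",rect(l/1000),np.median(l[:,2]),"handle",rect(h/1000),np.median(h[:,2]))
E
```

```text
time_s: 11.78
position: [0.5129, 0.1304, 0.0141]
tool_rot: [[-0.916, 0.001, 0.402], [-0.402, 0.0, -0.916], [-0.001, -1.0, 0.0]]
ft_force: [-2.8, -0.3, 10.0]
grip_width: 0.0255
time_s: 12.78
position: [0.5125, 0.1303, 0.0721]
tool_rot: [[-0.916, -0.002, 0.402], [-0.402, -0.0, -0.916], [0.002, -1.0, -0.001]]
ft_force: [-0.0, -0.1, -0.3]
grip_width: 0.0003
dock xy mm [-61.97   0.48] 0.07205688428103856 [-0.04148639 -0.0915323  -0.25191531] 0.00030379197867958315
lid (array([-29.6,  85.5]), array([211. , 105.3]), 89.8) 45.68262636088739 handle (array([-32.5,   1.3]), array([74. , 26.1]), 1.3) 79.25875015190437
```

View pics/w11.png

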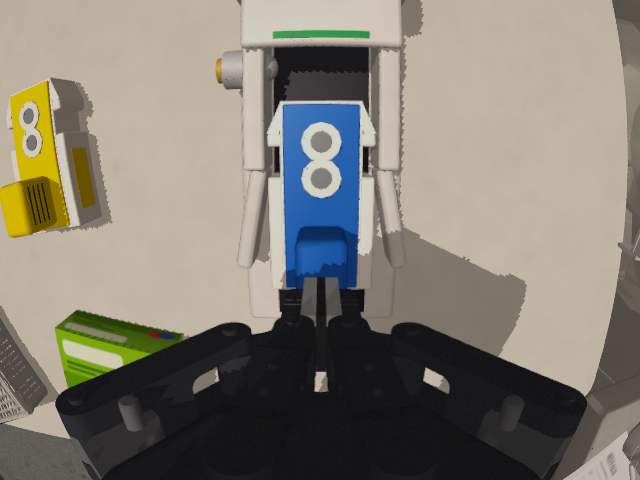

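Released; the cartridge stands straight in the channel. Going back behind the tail with the fingers shut, then down low.

```bash
python3 -m pendant '[[[-0.2,-0.088,0],0,0],[[-0.4,-0.176,0],0,0],[[-0.4,-0.176,0],0,0],[[-0.4,-0.176,0],0,0],[[0,0,0],0,0],[[0,0,-0.3],0,0],[[0,0,-0.6],0,0],[[0,0,-0.6],0,0],[[0,0,-0.5],0,0],[[0,0,-0.4],0,0],[[0,0,0],0,0],[[0,0,0],0,0]]'; python3 - <<'E'
from h import *
s=env.observe(); th=np.radians(23.7); R=np.array([[np.cos(th),-np.sin(th)],[np.sin(th),np.cos(th)]]); o=np.array([.5694,.1548])
print("dock xy mm",((s["position"][:2]-o)@R*1000).round(2),s["position"][2],s["ft_force"],s["grip_width"])
im,d=env.get_image("wrist"); cv2.imwrite("pics/w12.png",im[:,:,::-1])
im,d=env.get_image("scene"); cv2.imwrite("pics/s12.png",cv2.resize(im[150:300,250:450,::-1],(800,600)))
E
```

```text
time_s: 13.83
position: [0.4711, 0.112, 0.0002]
tool_rot: [[-0.916, -0.001, 0.402], [-0.402, 0.0, -0.916], [0.001, -1.0, -0.001]]
ft_force: [-0.1, 1.0, 0.4]
grip_width: -0.0001
dock xy mm [-107.25    0.34] 0.00018989190412373874 [-0.05908142  0.97520251  0.37182651] -0.00011054117078825371
```

View pics/w12.png

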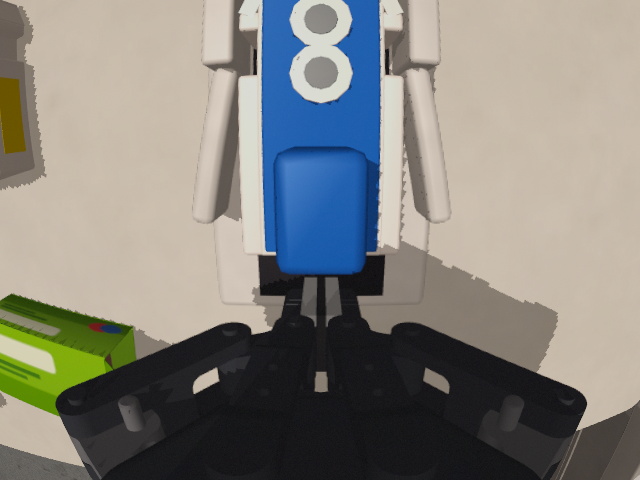

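View pics/s12.png

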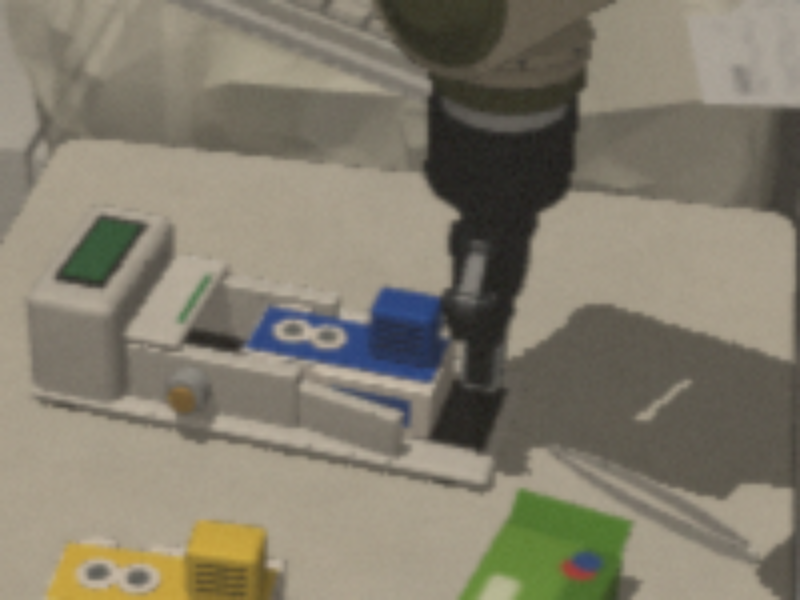

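```bash
python3 -m pendant '[[[0,0,-0.2],0,0],[[0,0,-0.2],0,0],[[0.15,0.066,0],0,0],[[0.2,0.088,0],0,0],[[0.2,0.088,0],0,0],[[0.2,0.088,0],0,0],[[0.15,0.066,0],0,0],[[0,0,0],0,0]]'; python3 -m pendant '[[[0.15,0.066,0],0,0],[[0.15,0.066,0],0,0],[[0,0,0],0,0]]'; python3 - <<'E'
from h import *
s=env.observe(); th=np.radians(23.7); R=np.array([[np.cos(th),-np.sin(th)],[np.sin(th),np.cos(th)]]); o=np.array([.5694,.1548])
print("dock xy mm",((s["position"][:2]-o)@R*1000).round(2),s["position"][2],"Fdock",s["ft_force"][:2]@R)
im,d=env.get_image("wrist"); cv2.imwrite("pics/w13.png",im[:,:,::-1])
E
```

```text
time_s: 14.6
position: [0.4993, 0.1242, -0.0109]
tool_rot: [[-0.916, 0.001, 0.402], [-0.402, 0.0, -0.916], [-0.001, -1.0, 0.001]]
ft_force: [-0.5, -0.0, 0.5]
grip_width: -0.0003
time_s: 14.85
position: [0.5076, 0.128, -0.0111]
tool_rot: [[-0.916, 0.0, 0.402], [-0.402, 0.0, -0.916], [-0.0, -1.0, 0.0]]
ft_force: [-0.5, 0.4, 0.1]
grip_width: 0.0002
dock xy mm [-67.33   0.25] -0.011061512290332379 Fdock [-0.30464161  0.57349762]
```

View pics/w13.png

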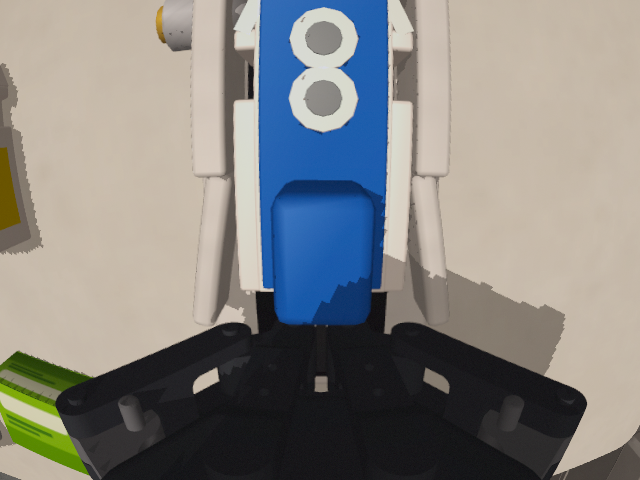

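```bash
python3 -m pendant '[[[0.12,0.053,0],0,0],[[0.12,0.053,0],0,0],[[0,0,0],0,0]]'; python3 -m pendant '[[[0.1,0.044,0],0,0],[[0.1,0.044,0],0,0],[[0,0,0],0,0]]'; python3 - <<'E'
from h import *
s=env.observe(); th=np.radians(23.7); R=np.array([[np.cos(th),-np.sin(th)],[np.sin(th),np.cos(th)]]); o=np.array([.5694,.1548])
print("dock xy mm",((s["position"][:2]-o)@R*1000).round(2),s["position"][2],"Fdock",s["ft_force"][:2]@R)
im,d=env.get_image("wrist"); cv2.imwrite("pics/w14.png",im[:,:,::-1])
E
```

```text
time_s: 15.15
position: [0.514, 0.1309, -0.0111]
tool_rot: [[-0.916, -0.001, 0.402], [-0.402, -0.0, -0.916], [0.001, -1.0, -0.0]]
ft_force: [-2.2, 0.1, 0.4]
grip_width: 0.0001
time_s: 15.4
position: [0.5206, 0.1337, -0.0111]
tool_rot: [[-0.916, 0.0, 0.402], [-0.402, 0.0, -0.916], [-0.0, -1.0, -0.0]]
ft_force: [-0.9, -0.0, 0.7]
grip_width: -0.0003
dock xy mm [-53.12   0.33] -0.011111425308745211 Fdock [-0.78993522  0.34419205]
```

View pics/w14.png

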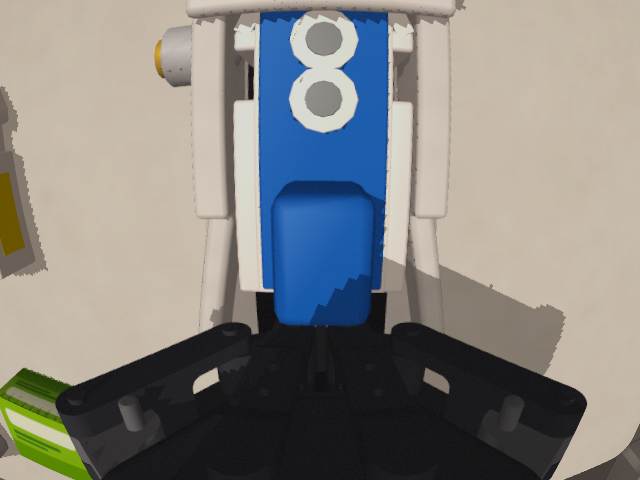

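The cartridge moves with the pusher: its place in the picture is unchanged while the dock shifts. The barrel is at (175,55). By reckoning there are about 10 mm left, so I'll use smaller steps.

```bash
for i in 1; do python3 -m pendant '[[[0.06,0.026,0],0,0],[[0.06,0.026,0],0,0],[[0,0,0],0,0]]'; python3 -m pendant '[[[0.06,0.026,0],0,0],[[0,0,0],0,0]]'; python3 -m pendant '[[[0.06,0.026,0],0,0],[[0,0,0],0,0]]'; done; python3 - <<'E'
from h import *
s=env.observe(); th=np.radians(23.7); R=np.array([[np.cos(th),-np.sin(th)],[np.sin(th),np.cos(th)]]); o=np.array([.5694,.1548])
print("dock xy mm",((s["position"][:2]-o)@R*1000).round(2),s["position"][2],"Fdock",s["ft_force"][:2]@R)
E
```

```text
time_s: 15.7
position: [0.5245, 0.1353, -0.011]
tool_rot: [[-0.916, 0.001, 0.402], [-0.402, 0.0, -0.916], [-0.001, -1.0, 0.0]]
ft_force: [0.5, -0.1, -0.1]
grip_width: 0.0002
time_s: 15.87
position: [0.5263, 0.136, -0.011]
tool_rot: [[-0.916, 0.001, 0.402], [-0.402, 0.0, -0.916], [-0.001, -1.0, 0.0]]
ft_force: [0.4, -0.1, -0.6]
grip_width: -0.0001
time_s: 16.03
position: [0.528, 0.1368, -0.011]
tool_rot: [[-0.916, 0.001, 0.402], [-0.402, 0.0, -0.916], [-0.001, -1.0, 0.0]]
ft_force: [-0.8, -0.4, 0.4]
grip_width: 0.0
dock xy mm [-45.13   0.18] -0.011000435493673147 Fdock [-0.88126599 -0.02541996]
```

```bash
python3 - <<'E'
from h import *
im,d=env.get_image("wrist"); cv2.imwrite("pics/w15.png",im[:,:,::-1])
im,d=env.get_image("scene"); cv2.imwrite("pics/s15.png",cv2.resize(im[170:320,250:450,::-1],(800,600)))
E
```

```text
(no output)
```

View pics/w15.png

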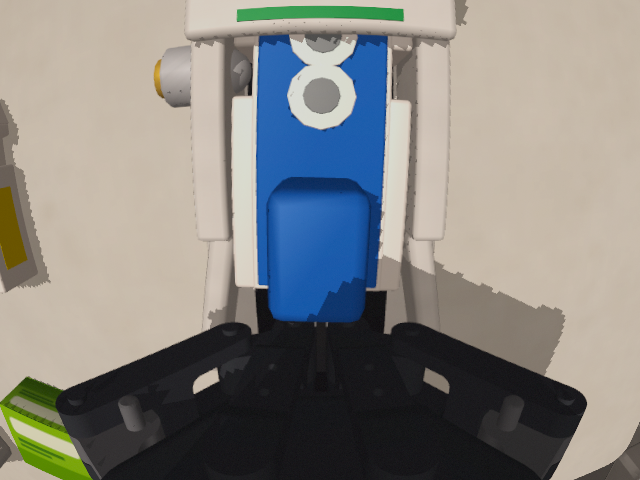

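View pics/s15.png

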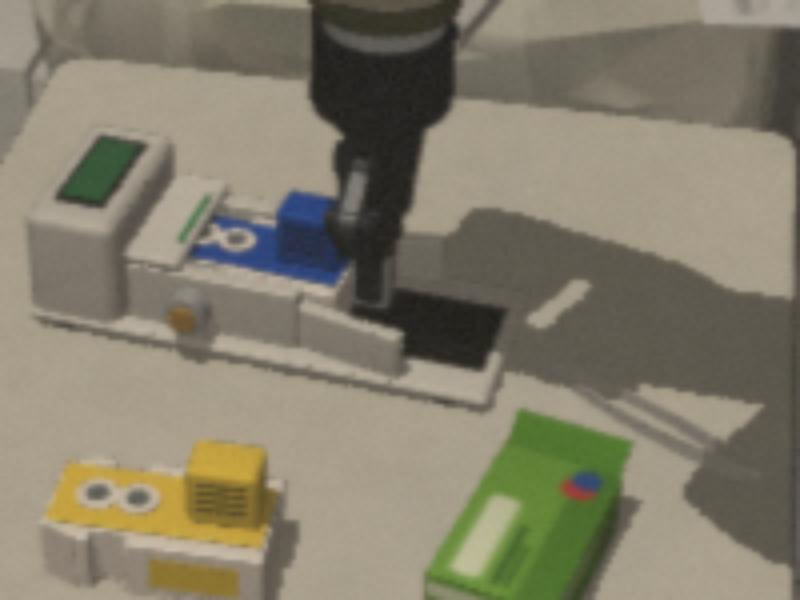

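The ball shows in the notch at (240,72), and the cartridge has jumped about 1 mm ahead of the pusher, so it seems to have clicked. I'll measure it against home: handle 42 mm in front of the roof.

```bash
python3 - <<'E'
from h import *
s=env.observe(); th=np.radians(23.7); R=np.array([[np.cos(th),-np.sin(th)],[np.sin(th),np.cos(th)]]); o=np.array([.5694,.1548])
im,d=env.get_image("wrist"); P=wrist_cloud(d,s)
X=np.concatenate([((P[...,:2]-o)@R)*1000,P[...,2:]*1000],-1)
hsv=cv2.cvtColor(im,cv2.COLOR_RGB2HSV); b=(hsv[...,0]>100)&(hsv[...,0]<125)&(hsv[...,1]>120)
def st(m,nm): q=X[m]; print(nm,m.sum(),"x",np.percentile(q[:,0],[1,50,99]).round(1),"y",np.percentile(q[:,1],[1,50,99]).round(1),"z",np.median(q[:,2]).round(1))
inb=(abs(X[...,1])<35)
h=b&inb&(X[...,2]>76)&(X[...,2]<83); st(h,"handle top")
hq=X[h]; print("handle rect",rect(hq/1000))
r=(X[...,2]>53)&(X[...,2]<60)&(abs(X[...,1])<30)&(X[...,0]>40)&~b; st(r,"roof top")
lid=b&inb&(X[...,2]>42)&(X[...,2]<50)&(X[...,0]>0); st(lid,"lid")
bx=[(x0,np.percentile(X[lid&(X[...,0]>x0)&(X[...,0]<x0+10)][:,1],[2,98]).mean().round(2)) for x0 in (15,25,35)]; print("lid mid y",bx)
w=(X[...,2]>45)&(X[...,2]<51)&~b&(X[...,0]>-12)&(X[...,0]<40)
for x0 in (-10,5,20):
    ww=w&(X[...,0]>x0)&(X[...,0]<x0+15); q=X[ww][:,1]; print("walls",x0,np.percentile(q[q>30],2).round(1) if (q>30).any() else None,np.percentile(q[q<-28.5],98).round(1))
E
```

```text
handle top 13091 x [-24.7  -6.3   8.9] y [-11.1   1.2  13.6] z 79.5
handle rect (array([-8. ,  1.3]), array([25.9, 35.4]), 88.5)
roof top 6418 x [53.8 58.5 64.6] y [-29.4   0.2  29.4] z 55.7
lid 13757 x [ 2.2 24.1 54.7] y [-20.1   0.4  20.9] z 45.7
lid mid y [(15, np.float64(0.55)), (25, np.float64(0.36)), (35, np.float64(0.04))]
walls -10 31.6 -30.5
walls 5 31.5 -30.4
walls 20 31.6 -30.4
```

It's about 1.5 mm short of nominal by the roof-to-handle gap (43.5 against 42 mm). I'll press gently on to the back stop, watching the force.

```bash
python3 -m pendant '[[[0.03,0.013,0],0,0],[[0,0,0],0,0]]' | egrep 'pos|ft'; python3 -m pendant '[[[0.03,0.013,0],0,0],[[0,0,0],0,0]]'| egrep 'pos|ft'; python3 -m pendant '[[[0.02,0.009,0],0,0],[[0,0,0],0,0]]'| egrep 'pos|ft'
```

```text
position: [0.5285, 0.1371, -0.011]
ft_force: [-0.0, -0.7, -0.2]
position: [0.5294, 0.1375, -0.0111]
ft_force: [0.4, 0.5, 0.5]
position: [0.5298, 0.1377, -0.0111]
ft_force: [0.3, -1.0, -0.0]
```

```bash
python3 -m pendant '[[[0.02,0.009,0],0,0],[[0,0,0],0,0]]' | egrep 'pos|ft'; python3 -m pendant '[[[0.02,0.009,0],0,0],[[0,0,0],0,0]]'| egrep 'pos|ft'; python3 -m pendant '[[[0.02,0.009,0],0,0],[[0,0,0],0,0]]'| egrep 'pos|ft'
```

```text
position: [0.5304, 0.138, -0.0111]
ft_force: [-0.3, -0.7, -0.1]
position: [0.5311, 0.1383, -0.0111]
ft_force: [-0.1, 0.3, -0.0]
position: [0.5317, 0.1386, -0.0111]
ft_force: [-1.2, -0.7, -0.6]
```

```bash
python3 -m pendant '[[[0.02,0.009,0],0,0],[[0,0,0],0,0]]' | egrep 'pos|ft'; python3 -m pendant '[[[0.02,0.009,0],0,0],[[0,0,0],0,0]]'| egrep 'pos|ft'; python3 - <<'E'
from h import *
s=env.observe(); th=np.radians(23.7); R=np.array([[np.cos(th),-np.sin(th)],[np.sin(th),np.cos(th)]]); o=np.array([.5694,.1548])
im,d=env.get_image("wrist"); P=wrist_cloud(d,s);cv2.imwrite("pics/w16.png",im[:,:,::-1])
X=np.concatenate([((P[...,:2]-o)@R)*1000,P[...,2:]*1000],-1)
hsv=cv2.cvtColor(im,cv2.COLOR_RGB2HSV); b=(hsv[...,0]>100)&(hsv[...,0]<125)&(hsv[...,1]>120)
h=b&(abs(X[...,1])<35)&(X[...,2]>76)&(X[...,2]<83); print("handle rect",rect(X[h]/1000))
r=(X[...,2]>53)&(X[...,2]<60)&(abs(X[...,1])<30)&(X[...,0]>40)&~b; print("roof",np.percentile(X[r][:,0],[1,3]))
E
```

```text
position: [0.5322, 0.1388, -0.0111]
ft_force: [-0.5, -2.1, 0.7]
position: [0.5322, 0.1388, -0.0111]
ft_force: [-3.7, -3.7, 2.9]
handle rect (array([-5.1,  1.3]), array([26.1, 35.7]), 89.3)
roof [53.82984793 54.19060742]
```

View pics/w16.png

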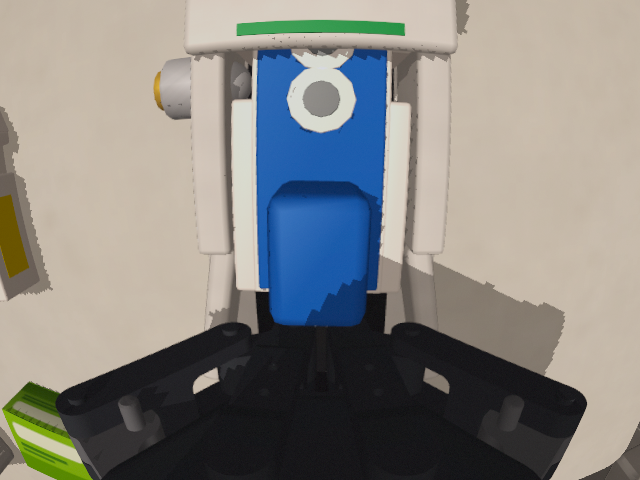

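The force rose to about 5 N against the back stop and the handle advanced 2.9 mm, so it's fully in, with the ball showing in the notch at (243,85). Backing off and checking.

```bash
python3 -m pendant '[[[-0.1,-0.044,0],0,0],[[-0.3,-0.132,0],0,0],[[-0.3,-0.132,0],0,0],[[-0.3,-0.132,0],0,0],[[-0.3,-0.132,0],0,0],[[0,0,0.4],0,0],[[0,0,0.8],0,0],[[0,0,0.8],0,0],[[0,0,0.8],0,0],[[0,0,0.4],0,0],[[0,0,0],0,0],[[0,0,0],0,0]]'; python3 - <<'E'
from h import *
s=env.observe(); th=np.radians(23.7); R=np.array([[np.cos(th),-np.sin(th)],[np.sin(th),np.cos(th)]]); o=np.array([.5694,.1548])
im,d=env.get_image("wrist"); P=wrist_cloud(d,s);cv2.imwrite("pics/w17.png",im[:,:,::-1])
X=np.concatenate([((P[...,:2]-o)@R)*1000,P[...,2:]*1000],-1)
hsv=cv2.cvtColor(im,cv2.COLOR_RGB2HSV); b=(hsv[...,0]>100)&(hsv[...,0]<125)&(hsv[...,1]>120)
h=b&(abs(X[...,1])<35)&(X[...,2]>76)&(X[...,2]<83); print("handle rect",rect(X[h]/1000))
r=(X[...,2]>53)&(X[...,2]<60)&(abs(X[...,1])<30)&(X[...,0]>40)&~b; print("roof",np.percentile(X[r][:,0],[0,1,3,99]))
lid=b&(abs(X[...,1])<35)&(X[...,2]>42)&(X[...,2]<50)&(X[...,0]>15); print("lid",[np.percentile(X[lid&(X[...,0]>x0)&(X[...,0]<x0+10)][:,1],[2,98]).mean().round(2) for x0 in (15,25,35,42)],np.median(X[lid][:,2]))
im,d=env.get_image("scene"); cv2.imwrite("pics/s17.png",cv2.resize(im[170:320,250:450,::-1],(800,600)))
E
```

```text
time_s: 18.57
position: [0.494, 0.1221, 0.0849]
tool_rot: [[-0.916, 0.001, 0.402], [-0.402, 0.0, -0.916], [-0.002, -1.0, 0.0]]
ft_force: [0.1, -1.0, -0.8]
grip_width: 0.0004
handle rect (array([-5.7,  1.3]), array([26.1, 35.7]), 89.0)
roof [53.136062   53.6162172  53.88662639 64.85394789]
lid [np.float64(0.71), np.float64(0.65), np.float64(0.41), np.float64(0.34)] 45.683398108340484
```

View pics/w17.png

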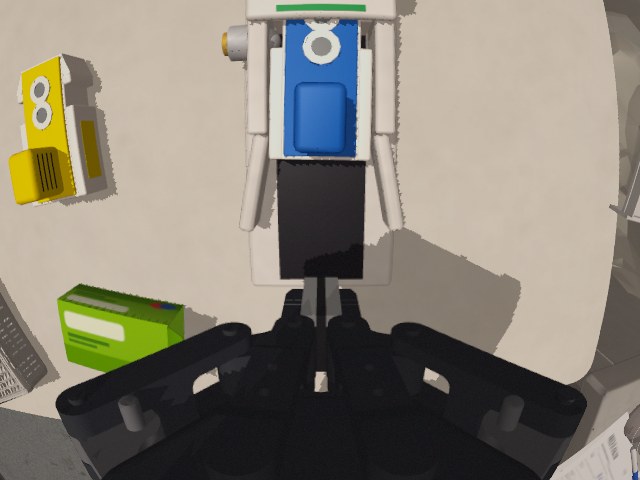

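View pics/s17.png

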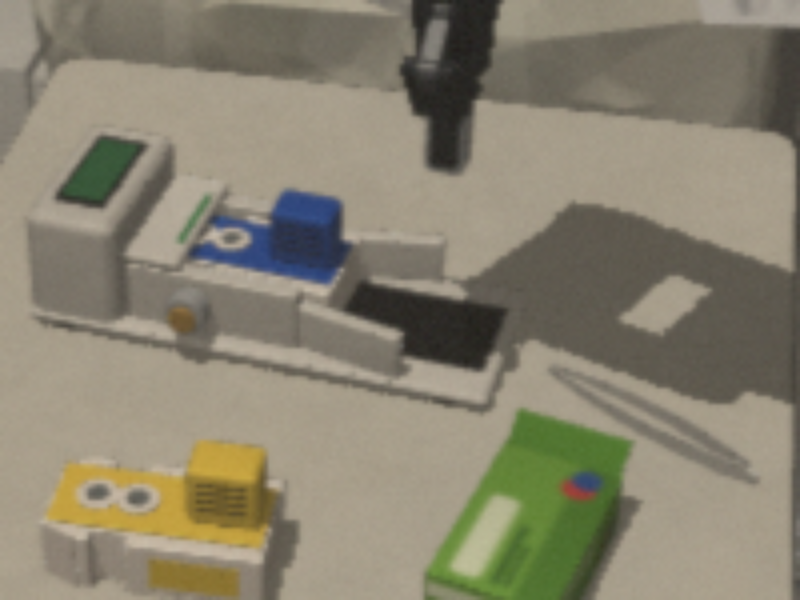

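After the retreat the handle stayed put, only 0.6 mm back off the stop. The gap to the roof is ≈ 41.2 mm against 42, yaw error ≈ 1°, and the lid is level at 45.7 mm (12 + 34). The arm is clear and the bystanders are unmoved. Handing in.

```bash
python3 - <<'E'
from rig import env
print(env.close_job()); print(env.observe()["time_s"])
E
```

```text
the job is handed in; nothing more can be done
None
the job is handed in; nothing more can be done
```

The blue cartridge is in the dock, pushed past the sprung ball and held fully home. I handed the job in at about 18.7 s, with the arm clear of everything.

**First grasp missed:** the fingers shut on nothing. Wrist depth showed the real fingertips end about 38 mm short of the reported TCP, so I corrected for that. The second grasp held, at about 25.5 mm opening.

**Loading:** I set the cartridge between the guides, slid it into the straight channel and released it. Then I pushed low on its tail with the fingers shut, until the force rose to about 5 N at the back stop.

**Last checks, after backing off:**
- **Along the channel:** it is 0.4 to 0.8 mm past nominal home, measured from the back stop and from the roof gap (about 41.2 mm against 42). The limit is 2.5 mm.
- **Sideways, straightness and height:** it is centred to within 1 mm and about 1° off straight. The lid is at 45.7 mm, against 46 expected.
- **Bystanders:** the yellow cartridge, carton and tweezers look unmoved in the last pictures. The tub and the two jars were out of the last views, but the arm never went near them.

**What disagreed or went unconfirmed:**
- The wrist and top cameras differed by about 3 mm, the same for cartridge and dock.
- The ball's click was judged from the pictures, where it sits in the notch. I never felt the predicted 4 to 10 N: the force readings on the way in reached only about 2 N.

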